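# Free the jammed drawer and put the hinge away

### The job

The open upper-left drawer of the small parts cabinet cannot be shut because the glue bottle stands in it. First lift the bottle out and stand it upright on the bench close beside the pot of dowels, no more than a hand's width away; then lay the cup hinge from the middle of the bench (not the hardware at its far right end) in that drawer, let go of it, and push the drawer fully home without slamming it. Do not knock over the bottle, and leave the pot and the pencil lying in mid-bench where they are.

Things in the scene. Friction and masses are not known exactly. Their poses are not given: they have to be found in the camera images.
- bottle_mid (a point): Small white glue bottle with an orange nozzle, 160 mm tall, about 0.24 kg; it stands in the open drawer. The point is on its axis, 80 mm above its foot; z runs from foot to nozzle. The body is round, 56 mm across, straight up to 96 mm; then it narrows to the cap (28 mm across, from 127 mm) and a pointed nozzle, which may meet the palm of a gripper coming straight down: a tilted grasp clears it.
- hinge_arm (a point): Steel-grey cup hinge lying in mid-bench, 94 mm long, 0.07 kg: a straight arm (52 x 16 x 17 mm, along y) and a round cup (41 mm across, 12 mm high). The point is the arm's centre, 8.5 mm above the underside; z up. Grasp the arm across x. The cup's centre is at +47 mm in y; two thin ears there reach 28 mm either way in x; the whole runs from -26 to +68 mm in y.
- pot_mid (a point): Blue pot of beech dowels, 68 mm across and 62 mm tall, on its axis half-way up (31 mm above the bench). Round; z is up.
- pencil: Flat red carpenter's pencil, about 178 x 17 x 9 mm, lying on the bench about midway between the hinge and the pot, roughly along its x axis; a bystander (another lies at the far right end). Origin at the centre of its underside.
- parts_cabinet_drawer_4 (a joint): How far the upper-left drawer of the parts cabinet (seen from the robot) is pulled out, in m: 0 fully shut, at most 0.13. It slides freely (0.6 N friction, no spring or catch) and stops dead at 0. The drawer's way in lies along +x of drawer_front, within 0.02 rad.
- drawer_floor (a point): Centre of the drawer's inner floor, on top of it, 83 mm above the bench; moves with the drawer. Inside: 178 mm along x (-x is the front, toward the robot) by 134 mm along y; side walls 52 mm high. Open from above only where pulled out: from the front wall's inner face at x = -89 mm back to about x = opening - 95 mm; behind that is the cabinet, 303 mm wide, its top 155 mm above the bench.
- drawer_front (a point): Point on the outer face of the drawer's front, in its middle along y and 125 mm above the bench; moves with the drawer. The front is 142 mm wide and its top edge is 147 mm above the bench; a small cup handle, 50 mm wide, stands out 16 mm from it, between 83 and 98 mm above the bench. x points into the cabinet, the way the drawer shuts.
Not all that is in view belongs to the job. What is meant by the part that bears bottle_mid is not purple, and is the larger of those in its own colour.

How it is judged:
On the way, in this order (a step that is already met when the one before it is completed fails the run):
1. the bottle stands upright and released on the bench beside the pot, the drawer still open (height (world z) of bottle_mid below 0.088 m and angle between bottle_mid's own z axis and vertical below 0.1 rad and horizontal distance between bottle_mid and pot_mid below 0.17 m and contact force between the fingers and glue_bottle below 0.1 N and value of joint parts_cabinet_drawer_4 above 0.06 m), for 0.2 s.
2. the hinge lies in the drawer, released (x of hinge_arm in the frame of drawer_floor between -0.092 and 0.092 m and y of hinge_arm in the frame of drawer_floor between -0.07 and 0.07 m and z of hinge_arm in the frame of drawer_floor between -0.005 and 0.04 m and contact force between the fingers and hinge below 0.1 N), for 0.2 s.
At the end, for the whole second after the job is handed in: The drawer is shut to within 5 mm with the hinge lying inside it; the glue bottle stands upright (within 0.1 rad) and still on the bench, its axis within 170 mm of the pot's axis; the pot stands upright (value of joint parts_cabinet_drawer_4 below 0.005 m and x of hinge_arm in the frame of drawer_floor between -0.092 and 0.092 m and y of hinge_arm in the frame of drawer_floor between -0.07 and 0.07 m and z of hinge_arm in the frame of drawer_floor between -0.005 and 0.04 m and height (world z) of bottle_mid between 0.07 and 0.088 m and angle between each of bottle_mid, pot_mid's own z axis and vertical below 0.1 rad and horizontal distance between bottle_mid and pot_mid below 0.17 m and linear speed of glue_bottle below 0.02 m/s); the robot touches nothing.
It fails at once if the glue bottle is knocked over (angle between bottle_mid's own z axis and vertical above 0.8 rad).
It fails at once if the pot is shifted by more than 40 mm or tipped (distance of pot_mid from where it was at the start of the episode above 0.04 m or angle between pot_mid's own z axis and vertical above 0.5 rad).
It fails at once if the pencil is shifted by more than 40 mm (distance of pencil from where it was at the start of the episode above 0.04 m).
It fails at once if the drawer is slammed (faster than 0.6 m/s) (velocity of joint parts_cabinet_drawer_4 below -0.6 m/s).
It also fails if it takes over 67 s, if anything falls off the work surface, if the arm or the gripper's body presses on something with over 40 N, if the wrist force passes 120 N, or if a joint passes its speed limit or range.

### The arm

A 6-joint arm with a two-finger parallel gripper is mounted at the origin on a cart in front of the work surface, level with it; the furniture and walls round the work are solid. World frame = base frame: x ahead of the robot, y to its left, z up, the work surface at z = 0. Lengths are in m, angles in rad, forces in N, time in s.
With the tool pointing down it reaches from about 0.275 to 0.725 m from the base axis. Payload 5.6 kg.
Tool frame: the origin (TCP) lies at the very end of the fingers, on their centre line; the grasp point (between the pads) lies 19 mm behind it; z points along the fingers, y is the direction in which the jaws open and shut (so a half turn about z gives the same grasp; the last joint's range is limited). The gripper opens to 85 mm and grips with 20 to 120 N. Pads are 22 mm wide; open, the fingers measure 114 mm over their backs; the gripper's body (76 mm by 85 mm) begins 54 mm behind the grasp point. The pads swing forward as they close: fully open they stand 13 mm farther back than shut.
Start: joints at [1.431, 0.255, 0.108, 0, -1.424, -0.285], TCP at [0.227, 0.501, 0.231] pointing down, gripper open.
Joint ranges: [-2.95, 2.95], [-1.21, 1.97], [-1.09, 1.5], [-2.87, 1.71], [-2.94, -0.07], [-3.05, 3.05]. Speed limits (rad/s): [2.57, 2.57, 3.14, 3.14, 3.14, 3.14].

### API

Orientations are given as a unit quaternion [x, y, z, w].
In Python, from station import telemetry, eyes, arm gives the robot as it stands.
- The arm moves only by the tool arm_command, never from a script. Its argument "plan" is a list of rows, each a list of 3 entries, a list of its own where there are three numbers: the shift along the tool's x, y, z in m, then the turn, a rotation vector about the tool's x, y, z in rad, then the opening, from 0 (shut) to 1 (fully open). In form: [[[tx, ty, tz], [ax, ay, az], gripper], ...]. A call has 1 to 20 rows; each row shifts and turns the commanded pose from where the row before left it, along the tool's axes as they then stand; what a row does not reach is not made up. A row lasts 1/8 s, in which the tool goes at most 62.5 mm and 10.7 degrees, less where a joint would pass 70% of its speed; a pose out of reach is approached as far as the arm can. A call with a gripper value outside its range is refused whole. The fingers move at their own pace and stop on an object; the grip force is fixed at half the most. Time passes only in rows, so rows that do not move let the fingers close. It gives the time, the measured TCP pose, the force and the opening at its end, in the units of the state.
- telemetry.get_obs(): the state, without advancing time (a new reading comes with each control period).
- eyes.camera(name): name is "scene" or "top" or "wrist"; returns (picture, depth): 400x640x3 uint8, blue, green, red; 400x640 float32, m along the optical axis (not along the pixel's ray), 0 where there is no reading.
- eyes.camera_info(name): a dict with "fx", "fy", "cx", "cy" (pixels), "world_to_cam" (4x4, takes a point from world to camera coordinates). Camera axes: x right, y down, z forward; pixel columns grow to the right and rows downward; lengths in m; the calibration is good to about 2 mm. A picture is of the moment at which its call begins: read the wrist's pose just before it. camera_info takes no time and is no camera call; for the wrist camera it gives the pose at the moment of the call.
- arm.sign_off(): hands the job in, once; it reports no verdict.
The state is a dict: "clock": time; "q": joint angles; "dq": joint speeds; "joint_torque": joint torques, N m; "ee_pos": TCP position; "tool_rot": TCP orientation; "contact_force": force on the tool from outside, world axes, zero at the start; "moment": the same for the moment, N m; "gripper_width": opening from 0.0 (shut) to 1.0 (fully open).
Only numpy, scipy, OpenCV 4.12 (cv2) and the standard library are available. Lean on these libraries where they do the work, as an engineer would, in place of code of your own. Each camera call takes 0.05 s, during which the arm holds its last target.

## Working session

There is one attempt and no reset: what is moved stays moved. The work goes in short steps, Python scripts to look and compute and a tool call to move; the robot and the scene stay as the last step left them, time stands still between calls to the robot, and variables do not carry over. Pictures are saved under pics/ and viewed, and the job is handed in when it is done.

Besides the shell and the picture viewer there is one more tool, called after "Call:" as name(argument=value, ...), one argument or row to a line, values as JSON. arm_command: Moves the arm, as the interface text tells. Its arguments: {"type":"object","properties":{"plan":{"type":"array"}},"required":["plan"]}

```bash
mkdir -p pics; ls; cat > h.py <<'E'
import numpy as np,cv2
from station import telemetry, eyes, arm
def snap(n,f):
    i=eyes.camera_info(n); p,d=eyes.camera(n); cv2.imwrite('pics/%s.png'%f,p); np.savez('pics/%s.npz'%f,p=p,d=d,K=[i[k] for k in('fx','fy','cx','cy')],T=np.array(i['world_to_cam']))
def w(f,u,v,dd=None):
    z=np.load('pics/%s.npz'%f); fx,fy,cx,cy=z['K']
    if dd is None: dd=np.median(z['d'][v-1:v+2,u-1:u+2])
    c=np.array([(u-cx)/fx*dd,(v-cy)/fy*dd,dd,1]); return (np.linalg.inv(z['T'])@c)[:3].round(4)
def crop(f,o,x0,y0,x1,y1,s):
    p=cv2.imread('pics/%s.png'%f)[y0:y1,x0:x1]; cv2.imwrite('pics/%s.png'%o,cv2.resize(p,None,fx=s,fy=s,interpolation=cv2.INTER_CUBIC))
E
python3 - <<'E'
from h import *
print(telemetry.get_obs())
snap('scene','s0');snap('top','t0');
for n in('scene','top'):print(eyes.camera_info(n))
E
```

```text
pics
{'clock': 0.0, 'q': array([ 1.43058127e+00,  2.55699133e-01,  1.06971866e-01, -4.70917339e-04,
       -1.42392011e+00, -2.84572091e-01]), 'dq': array([-1.64034469e-04,  4.63710100e-04,  1.75762623e-03, -1.52187192e-03,
        3.15356229e-05, -2.26006300e-03]), 'joint_torque': array([ 8.73960798e-04, -3.86624694e+01,  2.37940550e+01,  5.36492586e+00,
       -6.17397149e-03, -1.79357755e-05]), 'ee_pos': array([0.22642372, 0.50066015, 0.23040871]), 'tool_rot': array([ 9.77521394e-01, -2.10834091e-01, -1.65540227e-04,  9.39908411e-04]), 'contact_force': array([ 0.71384155, -0.12103094, -0.00667201]), 'moment': array([-0.04101945, -0.02772107, -0.04119222]), 'gripper_width': 1.001776212817316}
{'fx': 382.56565495276794, 'fy': 382.56565495276794, 'cx': 322.0065697648641, 'cy': 193.29736297282474, 'world_to_cam': array([[ 0.77774698, -0.62822442, -0.02106441, -0.43551265],
       [-0.37006584, -0.43054204, -0.82321615,  0.31867123],
       [ 0.50809537,  0.64804909, -0.56733717,  0.86229963],
       [ 0.        ,  0.        ,  0.        ,  1.        ]])}
{'fx': 385.9981221941801, 'fy': 385.9981221941801, 'cx': 324.6435314578692, 'cy': 197.18687270125162, 'world_to_cam': array([[ 0.02348773, -0.99969555, -0.00755926, -0.01585533],
       [-0.99596002, -0.0227431 , -0.08686997,  0.57187366],
       [ 0.0866716 ,  0.0095691 , -0.99619098,  1.19474756],
       [ 0.        ,  0.        ,  0.        ,  1.        ]])}
```

View pics/s0.png

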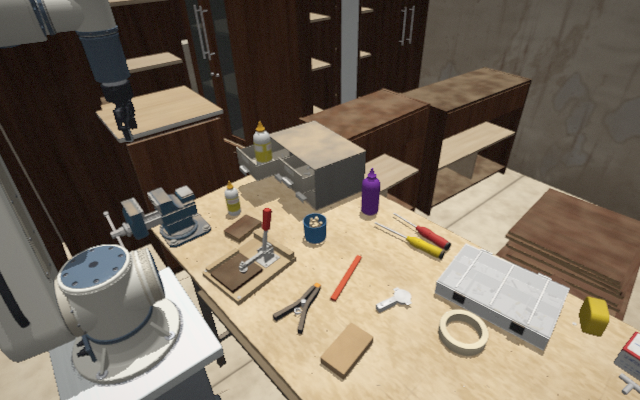

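View pics/t0.png

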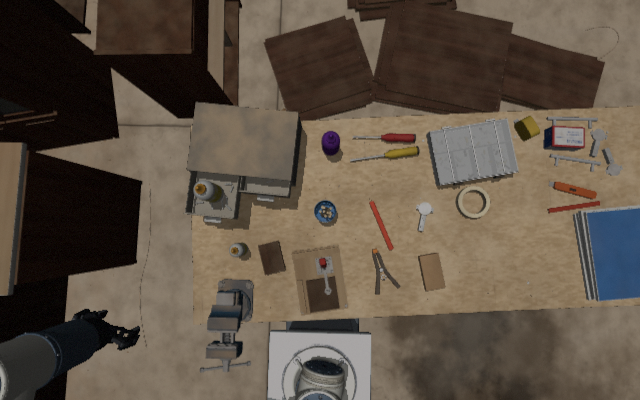

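The scene view shows the large white bottle in the open drawer at about (262,142), a smaller decoy at (232,198), the pot at (315,228), the pencil at (347,277) and the hinge at (395,299). In the top view these are at (205,188), (238,250), (325,212), (381,225) and (423,216).

```bash
python3 - <<'E'
from h import *
crop('t0','t0a',180,90,310,270,4.4/1.4)
crop('t0','t0b',300,180,450,270,5)
crop('s0','s0a',220,110,370,220,5)
E
```

```text
(no output)
```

View pics/t0a.png

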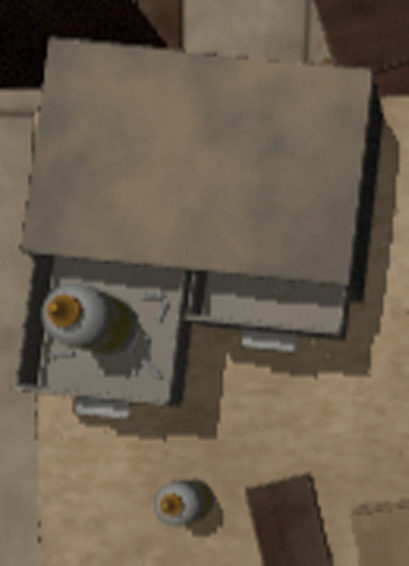

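View pics/t0b.png

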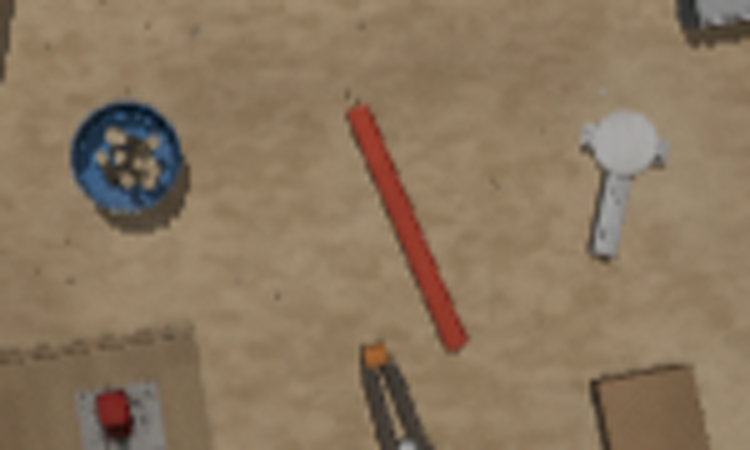

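View pics/s0a.png

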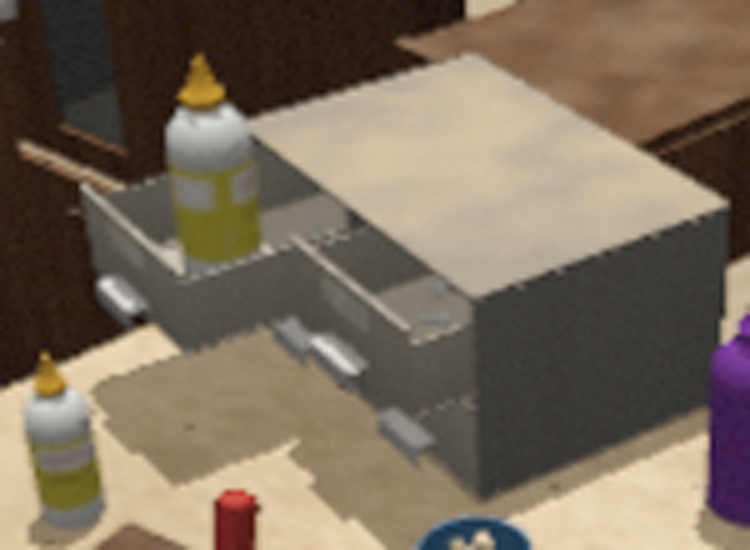

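```bash
python3 - <<'E'
from h import *
for n,u,v in [('nozzle',200,189),('nozzle+',201,187),('shoulder',210,189),('frontL',189,211),('frontR',235,217),('cabFL',188,170),('cabFR',290,179),('cabBR',298,112),('cabBL',198,104),('floor',222,200),('floor2',205,208),('sideR',239,200)]: print(n,w('t0',u,v))
print('front z=.147 via ray')
def ray(f,u,v,zz):
    a=w(f,u,v,0.5);b=w(f,u,v,1.0);t=(zz-a[2])/(b[2]-a[2]);return (a+t*(b-a)).round(4)
print(ray('t0',186.4,212.5,.147),ray('t0',237.3,218.2,.147))
c=lambda x,y:(300+x/5,180+y/5)
for n,x,y,zz in[('pot',127,157,.062),('penA',357,112,.009),('penB',456,343,.009),('cup',626,143,.012),('armend',602,255,.017),('armstart',617,180,.017),('earL',586,137,.006),('earR',660,157,.006)]:
    print(n,ray('t0',*c(x,y),zz), w('t0',*[int(round(t)) for t in c(x,y)]))
# bottle point cloud: scene cam
for f in('s0','t0'):
    z=np.load(f'pics/{f}.npz');v,u=np.mgrid[:400,:640];fx,fy,cx,cy=z['K'];d=z['d']
    P=np.stack([(u-cx)/fx*d,(v-cy)/fy*d,d,np.ones_like(d)],-1)@np.linalg.inv(z['T']).T
    P=P[...,:3]; np.save(f'pics/{f}_P.npy',P)
P=np.load('pics/s0_P.npy')[118:168,250:275].reshape(-1,3)
P=P[(P[:,2]>.09)&(P[:,0]<.62)&(P[:,0]>.3)]
for a in np.arange(.08,.27,.01):
    q=P[(P[:,2]>=a)&(P[:,2]<a+.01)]
    if len(q):print(round(a,2),len(q),q.min(0).round(3),q.max(0).round(3),np.median(q,0).round(3))
E
```

```text
nozzle [0.5684 0.3245 0.2303]
nozzle+ [0.5743 0.3238 0.2252]
shoulder [0.5722 0.3079 0.1985]
frontL [0.515  0.3953 0.1061]
frontR [0.5002 0.2562 0.1165]
cabFL [0.6297 0.3871 0.1542]
cabFR [0.6105 0.0957 0.1532]
cabBR [ 1.0536  0.1467 -0.6413]
cabBL [0.8223 0.368  0.1558]
floor [0.5508 0.3032 0.0922]
floor2 [0.5261 0.3553 0.0848]
sideR [0.5521 0.2527 0.0906]
front z=.147 via ray
[0.5088 0.3876 0.147 ] [0.496  0.2422 0.147 ]
pot [ 0.5253 -0.0063  0.062 ] [ 0.5277 -0.0049  0.0404]
penA [ 0.5602 -0.1521  0.009 ] [ 0.5614 -0.1508  0.0096]
penB [ 0.4152 -0.2165  0.009 ] [ 0.4139 -0.216   0.0084]
cup [ 0.544  -0.3229  0.012 ] [ 0.5429 -0.3227  0.0102]
armend [ 0.4727 -0.3066  0.017 ] [ 0.4728 -0.3091  0.0013]
armstart [ 0.5202 -0.316   0.017 ] [ 0.5203 -0.3152  0.0149]
earL [ 0.5477 -0.2989  0.006 ] [ 0.5486 -0.2969  0.0117]
earR [ 0.536  -0.3461  0.006 ] [ 0.537  -0.3447  0.011 ]
0.09 24 [0.545 0.306 0.091] [0.572 0.39  0.1  ] [0.555 0.386 0.096]
0.1 58 [0.543 0.249 0.1  ] [0.592 0.391 0.11 ] [0.559 0.308 0.104]
0.11 86 [0.499 0.244 0.11 ] [0.596 0.394 0.12 ] [0.557 0.302 0.116]
0.12 102 [
[... 172 characters left out ...]
 ] [0.554 0.3   0.145]
0.15 44 [0.543 0.294 0.151] [0.594 0.329 0.16 ] [0.559 0.302 0.155]
0.16 48 [0.545 0.296 0.16 ] [0.59  0.335 0.17 ] [0.556 0.303 0.165]
0.17 47 [0.544 0.293 0.17 ] [0.593 0.334 0.18 ] [0.563 0.303 0.175]
0.18 48 [0.543 0.294 0.18 ] [0.594 0.33  0.19 ] [0.559 0.304 0.185]
0.19 71 [0.546 0.295 0.19 ] [0.595 0.337 0.2  ] [0.563 0.309 0.195]
0.2 36 [0.554 0.303 0.2  ] [0.587 0.337 0.21 ] [0.566 0.314 0.204]
0.21 32 [0.556 0.311 0.21 ] [0.587 0.336 0.22 ] [0.565 0.317 0.215]
0.22 18 [0.564 0.315 0.22 ] [0.578 0.328 0.229] [0.569 0.32  0.224]
0.23 10 [0.566 0.318 0.23 ] [0.575 0.326 0.239] [0.57  0.322 0.234]
0.24 1 [0.573 0.324 0.242] [0.573 0.324 0.242] [0.573 0.324 0.242]
```

```bash
python3 - <<'E'
from h import *
from scipy.optimize import least_squares
P=np.load('pics/s0_P.npy')[118:168,250:275].reshape(-1,3)
P=P[(P[:,2]>.15)&(P[:,2]<.175)&(P[:,0]<.61)&(P[:,0]>.3)]
r=least_squares(lambda c:np.hypot(P[:,0]-c[0],P[:,1]-c[1])-.028,[.57,.32],loss='soft_l1',f_scale=.002);print('bottle',r.x,np.abs(r.fun).mean(),len(P))
# height map
H={}
for f in('s0','t0'):
    Q=np.load(f'pics/{f}_P.npy').reshape(-1,3)
    for x,y,z in Q:
        if .26<x<.72 and -.4<y<.42 and -.01<z<.3:
            k=(int(x//.02),int(y//.02));H[k]=max(H.get(k,0),z)
print('y    '+' '.join('%4d'%(j*20) for j in range(20,-10,-1)))
for i in range(35,12,-1):print('%4d '%(i*20)+' '.join('%4d'%(H[(i,j)]*1000) if (i,j) in H else '   .' for j in range(20,-10,-1)))
E
```

```text
bottle [0.57278816 0.32591747] 0.0013087337305663822 113
y     400  380  360  340  320  300  280  260  240  220  200  180  160  140  120  100   80   60   40   20    0  -20  -40  -60  -80 -100 -120 -140 -160 -180
 700    .  161  160  160  159  162  159  160  160  159  160  159  161  160  160  160  159  147    6    5  107  119  118   90    5   12   18   19   22   19
 680    .  158  158  161  160  161  159  159  159  158  159  159  160  159  161  159  158  139    5    5    4    4    5    5    3   22   20   14    4    5
 660    .  158  159  161  160  159  160  161  161  160  160  160  159  159  160  159  158    3    5    6    3    4    5    5    4    5    4    4    3    4
 640    .  160  160  159  159  159  160  160  160  158  160  159  159  159  159  161  158    5    7    5    4    7    6    6    2    5    5    3    4    4
 620    .  157  160  160  159  160  158  161  159  161  160  161  158  159  159  161  157    7    3    4    3    5    7    5    3    4    4    5    4    6
 600    .  138   89   87   86   87   92  157  156  158  158  157  159  159  158  159  158    6    5    6    6    
[... 1976 characters left out ...]
   24   19   23   22   24   25   57   89   55   25   19    4    4    3    8   20
 320    4    7    3    5    6    6    5    4    7    5    5   20   23   21   18    4   23   23   23   21   28   56   52   30   22    6    4    5    4   21
 300    3    8    5    5   12   19   17   16   16   21   14    4    5    4    5    5   22   34   31   36   35   57   52   32   23    6    4    4    4   20
 280    3    6    7    5   26   25  139  139  142  124   23    4    4    5    4    5   19   34   34   35   36   66   61   33   22    4    4    5    5   22
 260    7    6    6    8   13   19  141  142  139  129   16    7    5    4    6    3    3   36   36   33   33   57   53   34   23   16    4    5    4   20
```

```bash
cat >> h.py <<'E'
from scipy.spatial.transform import Rotation as R, Slerp
def ori(yaw,tilt,flip=1):
    c,s=np.cos,np.sin
    z=np.array([s(tilt)*c(yaw),s(tilt)*s(yaw),-c(tilt)]); y=flip*np.array([s(yaw),-c(yaw),0]); return R.from_matrix(np.stack([np.cross(y,z),y,z],1))
def plan(p1,r1,n,g,start=None,nd=3):
    o=telemetry.get_obs(); p0=np.array(o['ee_pos']);r0=R.from_quat(o['tool_rot'])
    if start: p0,r0=start
    r1=r1 or r0; p1=np.array(p1); sl=Slerp([0,1],R.concatenate([r0,r1])); p,r=p0,r0; rows=[]
    for k in range(1,n+1):
        pt=p0+(p1-p0)*k/n; rt=sl(k/n)
        t=r.inv().apply(pt-p).round(nd); a=(r.inv()*rt).as_rotvec().round(nd)
        rows.append([(t+0.).tolist(),(a+0.).tolist(),g]); p=p+r.apply(t); r=r*R.from_rotvec(a)
    print('['+',\n'.join(str(x).replace(' ','') for x in rows)+']'); print('end',p.round(4),'step',np.linalg.norm(t).round(4),np.linalg.norm(a).round(3)); return p,r
def st():
    o=telemetry.get_obs(); r=R.from_quat(o['tool_rot']).as_matrix(); print('t',round(o['clock'],2),'p',np.round(o['ee_pos'],4),'z',r[:,2].round(3),'y',r[:,1].round(3),'F',np.round(o['contact_force'],1),'g',round(o['gripper_width'],3),'q',np.round(o['q'],2))
E
python3 - <<'E'
from h import *
s=plan([.44,.31,.27],ori(.25,.96),14,1)
E
```

```text
[[[0.02,0.006,-0.003],[0.023,0.066,-0.044],1],
[[0.019,0.007,-0.002],[0.023,0.066,-0.045],1],
[[0.019,0.008,0.0],[0.024,0.066,-0.044],1],
[[0.019,0.008,0.0],[0.023,0.066,-0.044],1],
[[0.018,0.01,0.002],[0.023,0.066,-0.045],1],
[[0.018,0.01,0.002],[0.023,0.065,-0.044],1],
[[0.017,0.011,0.004],[0.024,0.066,-0.044],1],
[[0.016,0.012,0.004],[0.023,0.066,-0.045],1],
[[0.016,0.013,0.005],[0.023,0.066,-0.044],1],
[[0.014,0.014,0.005],[0.023,0.066,-0.044],1],
[[0.014,0.014,0.007],[0.023,0.066,-0.045],1],
[[0.012,0.015,0.006],[0.024,0.066,-0.044],1],
[[0.011,0.016,0.007],[0.023,0.066,-0.044],1],
[[0.01,0.016,0.008],[0.023,0.066,-0.045],1]]
end [0.4398 0.31   0.2696] step 0.0205 0.083
```

Call:
arm_command(
  plan=[
    [[0.02,0.006,-0.003],[0.023,0.066,-0.044],1],
    [[0.019,0.007,-0.002],[0.023,0.066,-0.045],1],
    [[0.019,0.008,0.0],[0.024,0.066,-0.044],1],
    [[0.019,0.008,0.0],[0.023,0.066,-0.044],1],
    [[0.018,0.01,0.002],[0.023,0.066,-0.045],1],
    [[0.018,0.01,0.002],[0.023,0.065,-0.044],1],
    [[0.017,0.011,0.004],[0.024,0.066,-0.044],1],
    [[0.016,0.012,0.004],[0.023,0.066,-0.045],1],
    [[0.016,0.013,0.005],[0.023,0.066,-0.044],1],
    [[0.014,0.014,0.005],[0.023,0.066,-0.044],1],
    [[0.014,0.014,0.007],[0.023,0.066,-0.045],1],
    [[0.012,0.015,0.006],[0.024,0.066,-0.044],1],
    [[0.011,0.016,0.007],[0.023,0.066,-0.044],1],
    [[0.01,0.016,0.008],[0.023,0.066,-0.045],1],
    [[0,0,0],[0,0,0],1],
    [[0,0,0],[0,0,0],1],
  ],
)

```text
clock: 2.1
ee_pos: [0.4397, 0.3122, 0.272]
tool_rot: [0.882, 0.105, 0.456, -0.059]
contact_force: [0.8, -0.1, -0.7]
gripper_width: 1.002
```

```bash
python3 - <<'E'
from h import *
st(); snap('wrist','w1'); snap('scene','s1')
a=ori(.25,.96).apply([0,0,1]); G=np.array([.572,.324,.165]); print('goal',G+.022*a)
s=plan(G-.05*a,ori(.25,.96),5,1)
E
```

```text
t 2.1 p [0.4397 0.3122 0.272 ] z [ 0.792  0.2   -0.577] y [ 0.239 -0.971 -0.007] F [ 0.8 -0.1 -0.7] g 1.002 q [ 0.97 -0.21 -1.    1.62 -0.58 -0.55]
goal [0.58946195 0.32845877 0.15238256]
[[[-0.002,0.005,0.024],[0.0,0.001,-0.002],1],
[[-0.003,0.004,0.024],[0.0,0.0,-0.001],1],
[[-0.002,0.005,0.024],[0.0,0.001,-0.002],1],
[[-0.003,0.005,0.023],[0.0,0.001,-0.002],1],
[[-0.002,0.004,0.024],[0.0,0.001,-0.002],1]]
end [0.5321 0.3141 0.1938] step 0.0244 0.002
```

View pics/w1.png

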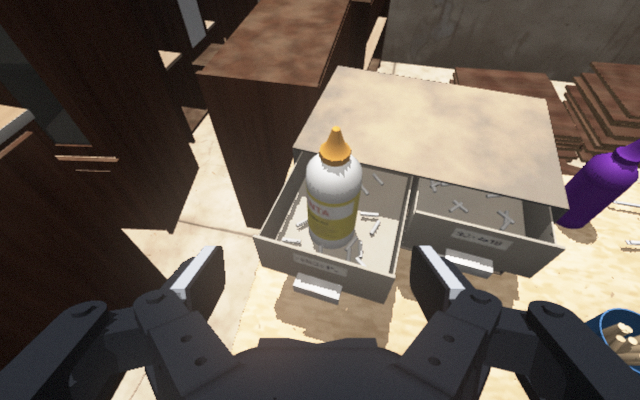

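View pics/s1.png

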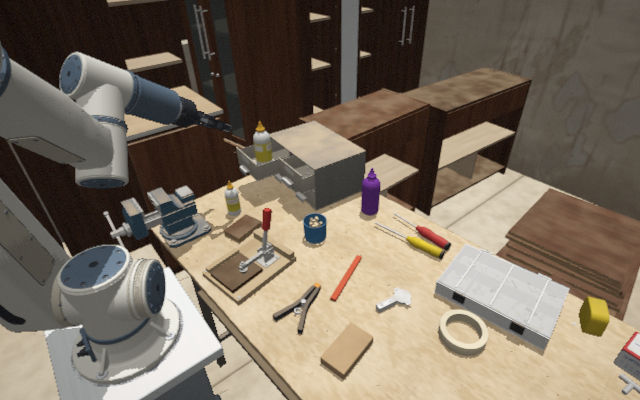

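The wrist view shows the bottle at (333,190) between the fingers, with room on either side. The gripper is clear of everything. I'm going in.

Call:
arm_command(
  plan=[
    [[-0.002,0.005,0.024],[0,0.001,-0.002],1],
    [[-0.003,0.004,0.024],[0,0,-0.001],1],
    [[-0.002,0.005,0.024],[0,0.001,-0.002],1],
    [[-0.003,0.005,0.023],[0,0.001,-0.002],1],
    [[-0.002,0.004,0.024],[0,0.001,-0.002],1],
    [[0,0,0],[0,0,0],1],
  ],
)

```text
clock: 2.95
ee_pos: [0.508, 0.3224, 0.2379]
tool_rot: [0.897, 0.102, 0.428, -0.032]
contact_force: [-0.1, 0.0, -0.0]
gripper_width: 1.0
```

```bash
python3 - <<'E'
from h import *
st(); snap('wrist','w2')
a=ori(.25,.96).apply([0,0,1]); G=np.array([.572,.324,.165])
s=plan(G+.022*a,ori(.25,.96),7,1)
E
```

```text
t 2.95 p [0.508  0.3224 0.2379] z [ 0.762  0.144 -0.631] y [ 0.21  -0.977  0.03 ] F [-0.1  0.  -0. ] g 1.0 q [ 0.8  -0.04 -0.9   1.71 -0.47 -0.54]
[[[-0.002,0.001,0.017],[0.007,0.01,0.0],1],
[[-0.003,0.002,0.017],[0.007,0.011,0.0],1],
[[-0.002,0.001,0.016],[0.007,0.01,0.0],1],
[[-0.003,0.002,0.017],[0.007,0.011,0.0],1],
[[-0.003,0.001,0.017],[0.007,0.01,0.001],1],
[[-0.003,0.002,0.016],[0.007,0.011,0.0],1],
[[-0.003,0.002,0.017],[0.007,0.01,0.0],1]]
end [0.5897 0.3284 0.1521] step 0.0174 0.012
```

View pics/w2.png

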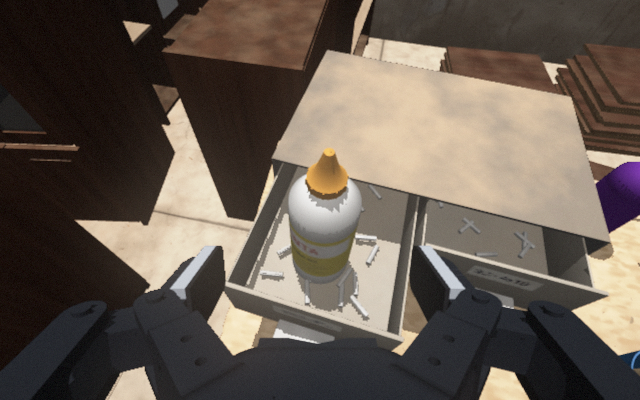

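```bash
cat > fk.py <<'E'
import numpy as np
from scipy.spatial.transform import Rotation as R
D=[([1.43058127,.255699133,.106971866,-.00047,-1.42392,-.284572],[.22642372,.50066015,.23040871],[.977521394,-.210834091,-.00016554,.00093991])]
E
python3 - <<'E'
from h import *
import itertools,json
o=telemetry.get_obs()
D=[([1.43058127,.255699133,.106971866,-.00047,-1.42392,-.284572],[.22642372,.50066015,.23040871],[.977521394,-.210834091,-.00016554,.00093991]),
([.97,-.21,-1.0,1.62,-.58,-.55],[.4397,.3122,.272],[.882,.105,.456,-.059]),
(o['q'].tolist(),o['ee_pos'].tolist(),o['tool_rot'].tolist())]
json.dump(D,open('D.json','w'))
def rot(ax,a):return R.from_rotvec(np.eye(3)['xyz'.index(ax)]*a)
for s3,s4,s5,s6 in itertools.product([1,-1],repeat=4):
  for ax4,ax6 in itertools.product('xz',repeat=2):
    def f(q):return rot('z',q[0])*rot('y',q[1]+s3*q[2])*rot(ax4,s4*q[3])*rot('y',s5*q[4])*rot(ax6,s6*q[5])
    T=[f(q).inv()*R.from_quat(t) for q,p,t in D]
    e=[(T[0].inv()*x).magnitude() for x in T[1:]]
    if max(e)<.3:print(s3,s4,s5,s6,ax4,ax6,e,T[0].as_matrix().round(2).tolist(),T[2].as_matrix().round(2).tolist())
E
```

```text
1 1 1 1 z z [0.18976740713375603, 0.13439998277844092] [[0.14, -0.53, -0.84], [-0.96, 0.14, -0.24], [0.24, 0.84, -0.49]] [[0.11, -0.63, -0.77], [-0.97, 0.11, -0.22], [0.22, 0.77, -0.6]]
-1 -1 -1 -1 x x [0.01254807729506424, 9.421051759254697e-07] [[0.0, -0.0, 1.0], [-1.0, 0.0, 0.0], [-0.0, -1.0, -0.0]] [[0.0, 0.0, 1.0], [-1.0, 0.0, 0.0], [0.0, -1.0, 0.0]]
```

```bash
cat > fk.py <<'E'
import numpy as np,json
from scipy.spatial.transform import Rotation as R
from scipy.optimize import least_squares
def rot(ax,a):return R.from_rotvec(np.eye(3)['xyz'.index(ax)]*a)
TT=np.array([[0,0,1],[-1,0,0],[0,-1,0]])
def fk(q,k):
    a1,z1,L2x,L2,x3,y3,z3,y4,x6=k
    A=rot('z',q[0]);B=A*rot('y',q[1]);C=B*rot('y',-q[2]);D=C*rot('x',-q[3]);E=D*rot('y',-q[4]);F=E*rot('x',-q[5])
    return A.apply([a1,0,z1])+B.apply([L2x,0,L2])+C.apply([x3,y3,z3])+D.apply([0,y4,0])+E.apply([x6,0,0]), R.from_matrix(F.as_matrix()@TT)
k0=np.array([0,.25,0,.35,.35,0,0,-.15,.25])
def fit():
    D=json.load(open('D.json'))
    f=lambda k:np.r_[np.concatenate([(fk(q,k)[0]-p)/(.001 if len(str(q[0]))>6 else .01) for q,p,t in D]),(k-k0)/np.array([.01,.1,.005,.1,.1,.01,.03,.03,.05])]
    r=least_squares(f,k0);return r.x,f(r.x)[:3*len(D)]
if __name__=='__main__':
    k,e=fit();print(k.round(4),e.round(2))
E
python3 fk.py
```

```text
[ 0.0047  0.1958  0.0016  0.4845  0.4057 -0.0005 -0.0131 -0.1539  0.3606] [ 0.03 -0.05  0.07  0.56  0.08  0.14 -0.09  0.02 -0.08]
```

```bash
cat >> fk.py <<'E'
LO=np.array([-2.95,-1.21,-1.09,-2.87,-2.94,-3.05]);HI=np.array([2.95,1.97,1.5,1.71,-.07,3.05])
def ik(p,r,k,seeds):
    best=None
    for s in seeds:
        f=lambda q:(lambda a:np.r_[(a[0]-p)*3,(r.inv()*a[1]).as_rotvec()])(fk(q,k))
        s=np.clip(s,LO+.02,HI-.02)
        o=least_squares(f,s,bounds=(LO,HI),max_nfev=150)
        if o.cost<1e-6:
            m=np.min(np.r_[o.x-LO,HI-o.x]); 
            if best is None or m>best[0]: best=(m,o.x)
    return best
E
python3 - <<'E'
from h import *
from fk import *
k,_=fit(); rng=np.random.default_rng(0)
seeds=[[.9,0,-.8,1.5,-.5,-.5],[.6,.3,-.3,-1,-1,0],[.5,.4,-.2,0,-.7,0.5],[.5,.4,-.2,-1.5,-.7,2]]
for tilt in(.7,.8,.9,.96):
  for yaw in(-.6,-.3,0,.25,.5,.8,1.1):
    r=ori(yaw,tilt); a=r.apply([0,0,1])
    for fl in(1,-1):
      r=ori(yaw,tilt,fl)
      out=[]
      for G in([.572,.324,.165],[.572,.324,.32],[.62,-.08,.09],[.62,-.08,.25]):
        b=ik(np.array(G)+.022*a,r,k,seeds); out.append(None if b is None else round(b[0],2))
      b=ik(np.array([.572,.324,.165])-.09*a,r,k,seeds); out.append(None if b is None else round(b[0],2))
      print(tilt,yaw,fl,out,None if b is None else b[1].round(2))
E
```

```text
0.7 -0.6 1 [np.float64(0.79), np.float64(0.99), None, np.float64(0.48), np.float64(0.92)] [ 1.17  0.38 -0.17  0.72 -1.28 -0.51]
0.7 -0.6 -1 [np.float64(0.49), np.float64(0.22), None, None, np.float64(0.42)] [ 1.17  0.38 -0.17  0.72 -1.28  2.63]
0.7 -0.3 1 [np.float64(0.58), np.float64(0.87), None, np.float64(0.33), np.float64(0.66)] [ 1.15  0.21 -0.43  0.84 -1.03 -0.37]
0.7 -0.3 -1 [np.float64(0.4), np.float64(0.03), None, np.float64(0.22), np.float64(0.28)] [ 1.15  0.21 -0.43  0.84 -1.03  2.77]
0.7 0 1 [np.float64(0.37), np.float64(0.73), None, np.float64(0.31), np.float64(0.46)] [ 1.06  0.06 -0.63  0.96 -0.76 -0.18]
0.7 0 -1 [np.float64(0.33), np.float64(0.03), None, np.float64(0.31), np.float64(0.09)] [ 1.06  0.06 -0.63  0.96 -0.76  2.96]
0.7 0.25 1 [None, np.float64(0.58), np.float64(0.24), np.float64(0.52), np.float64(0.36)] [ 0.94 -0.03 -0.73  0.99 -0.51  0.09]
0.7 0.25 -1 [None, np.float64(0.35), np.float64(0.24), np.float64(0.52), np.float64(0.0)] [ 0.94 -0.03 -0.73  0.98 -0.51 -3.05]
0.7 0.5 1 [None, np.float64(0.5), np.float64(0.27), np.float64(0.62), np.float64(0.28)] [ 0.
[... 4586 characters left out ...]
 0.25 -1 [None, None, np.float64(0.41), np.float64(0.36), None] None
0.96 0.5 1 [None, None, None, np.float64(0.17), None] None
0.96 0.5 -1 [None, None, np.float64(0.67), np.float64(0.74), None] None
0.96 0.8 1 [np.float64(0.19), np.float64(0.26), None, None, np.float64(0.23)] [ 0.57 -0.09 -0.48 -0.68 -0.3   2.36]
0.96 0.8 -1 [np.float64(0.19), np.float64(0.26), np.float64(0.96), np.float64(1.09), np.float64(0.23)] [ 0.57 -0.09 -0.48 -0.68 -0.3  -0.78]
0.96 1.1 1 [None, np.float64(0.42), None, None, np.float64(0.04)] [ 0.19  0.09 -0.2  -1.01 -0.87  3.01]
0.96 1.1 -1 [np.float64(0.63), np.float64(0.74), np.float64(1.23), np.float64(1.22), np.float64(0.8)] [ 0.19  0.09 -0.2  -1.01 -0.87 -0.13]
```

```bash
python3 - <<'E'
from h import *
from fk import *
k,_=fit(); seeds=[[1.2,.4,-.3,.9,-1.3,-.7],[.9,.2,-.5,.9,-1.2,-.7]]
for tilt in(.85,.96,1.05):
  for yaw in(-.9,-.75,-.6,-.45):
    r=ori(yaw,tilt); a=r.apply([0,0,1])
    print(tilt,yaw,end=' ')
    for G in([.572,.324,.165],[.572,.324,.32],[.52,.2,.32],[.50,.12,.32],[.50,.12,.085],[.48,.12,.085],[.45,.1,.085]):
        b=ik(np.array(G)+.022*a,r,k,seeds); print(None if b is None else (round(b[0],2),b[1].round(2).tolist()) if yaw==-.6 else round(b[0],2),end=' ')
    print()
E
```

```text
0.85 -0.9 0.92 0.95 0.82 0.64 0.31 0.28 0.19 
0.85 -0.75 0.82 0.89 0.71 0.54 0.19 0.16 0.07 
0.85 -0.6 (np.float64(0.7), [1.05, 0.49, -0.38, 1.01, -1.09, -0.76]) (np.float64(0.83), [1.08, 0.36, -0.15, 0.88, -1.32, -0.46]) (np.float64(0.6), [1.04, 0.1, -0.49, 0.91, -1.24, -0.5]) (np.float64(0.44), [0.97, -0.05, -0.65, 0.94, -1.19, -0.47]) (np.float64(0.09), [0.75, 0.29, -1.0, 1.54, -0.82, -1.2]) (np.float64(0.05), [0.8, 0.27, -1.04, 1.5, -0.84, -1.21]) None 
0.85 -0.45 0.56 0.76 0.51 0.36 None None None 
0.96 -0.9 0.84 0.86 0.76 0.58 0.29 0.26 0.17 
0.96 -0.75 0.73 0.8 0.64 0.46 0.17 0.14 0.05 
0.96 -0.6 (np.float64(0.59), [1.07, 0.52, -0.42, 1.12, -1.14, -0.87]) (np.float64(0.72), [1.09, 0.38, -0.22, 0.99, -1.33, -0.56]) (np.float64(0.53), [1.06, 0.12, -0.56, 1.03, -1.26, -0.62]) (np.float64(0.36), [0.99, -0.03, -0.73, 1.07, -1.21, -0.61]) (np.float64(0.06), [0.77, 0.35, -1.03, 1.63, -0.94, -1.34]) (np.float64(0.03), [0.83, 0.33, -1.06, 1.59, -0.95, -1.35]) None 
0.96 -0.45 0.42 0.63 0.42 0.27 None None None 
1.05 -0.9 0.79 0.8 0.72 0.53 0.28 0.25 0.17 
1.05 -0.75 0.67 0.72 0.59 0.41 0.15 0.12 0.04 
1.05 -0.6 (np.float64(0.52), [1.08, 0.55, -0.45, 1.19, -1.19, -0.96]) (np.float64(0.63), [1.1, 0.39, -0.27, 1.08, -1.35, -0.65]) (np.float64(0.47), [1.07, 0.14, -0.62, 1.12, -1.29, -0.72]) (np.float64(0.3), [1.0, -0.01, -0.79, 1.17, -1.23, -0.71]) (np.float64(0.03), [0.8, 0.41, -1.05, 1.68, -1.03, -1.44]) (np.float64(0.01), [0.85, 0.39, -1.08, 1.63, -1.04, -1.46]) None 
1.05 -0.45 0.33 0.53 0.36 0.21 None None None
```

```bash
python3 - <<'E'
from h import *
s=plan([.455,.40,.275],ori(-.6,.9),12,.9)
E
```

```text
[[[0.001,-0.007,-0.004],[-0.051,0.0,0.044],0.9],
[[0.0,-0.007,-0.005],[-0.051,0.0,0.044],0.9],
[[0.0,-0.007,-0.005],[-0.052,0.0,0.045],0.9],
[[0.0,-0.006,-0.006],[-0.051,0.0,0.044],0.9],
[[0.0,-0.006,-0.005],[-0.051,0.0,0.044],0.9],
[[-0.001,-0.006,-0.006],[-0.051,0.0,0.044],0.9],
[[-0.001,-0.006,-0.007],[-0.052,0.0,0.044],0.9],
[[-0.001,-0.005,-0.006],[-0.051,0.0,0.045],0.9],
[[-0.002,-0.004,-0.007],[-0.051,0.0,0.044],0.9],
[[-0.001,-0.005,-0.007],[-0.051,0.0,0.044],0.9],
[[-0.002,-0.004,-0.007],[-0.052,0.0,0.044],0.9],
[[-0.002,-0.003,-0.008],[-0.051,0.0,0.044],0.9]]
end [0.455  0.4002 0.2753] step 0.0088 0.067
```

Call:
arm_command(
  plan=[
    [[0.001,-0.007,-0.004],[-0.051,0,0.044],0.9],
    [[0,-0.007,-0.005],[-0.051,0,0.044],0.9],
    [[0,-0.007,-0.005],[-0.052,0,0.045],0.9],
    [[0,-0.006,-0.006],[-0.051,0,0.044],0.9],
    [[0,-0.006,-0.005],[-0.051,0,0.044],0.9],
    [[-0.001,-0.006,-0.006],[-0.051,0,0.044],0.9],
    [[-0.001,-0.006,-0.007],[-0.052,0,0.044],0.9],
    [[-0.001,-0.005,-0.006],[-0.051,0,0.045],0.9],
    [[-0.002,-0.004,-0.007],[-0.051,0,0.044],0.9],
    [[-0.001,-0.005,-0.007],[-0.051,0,0.044],0.9],
    [[-0.002,-0.004,-0.007],[-0.052,0,0.044],0.9],
    [[-0.002,-0.003,-0.008],[-0.051,0,0.044],0.9],
    [[0,0,0],[0,0,0],0.9],
    [[0,0,0],[0,0,0],0.9],
  ],
)

```text
clock: 4.75
ee_pos: [0.4544, 0.3997, 0.2756]
tool_rot: [0.86, -0.265, 0.416, 0.128]
contact_force: [-0.9, -0.1, -0.8]
gripper_width: 0.899
```

```bash
cat >> h.py <<'E'
def add():
    import json
    D=json.load(open('D.json'));o=telemetry.get_obs();D.append((o['q'].tolist(),o['ee_pos'].tolist(),o['tool_rot'].tolist()));json.dump(D,open('D.json','w'))
E
python3 - <<'E'
from h import *
st();add()
a=ori(-.6,.9).apply([0,0,1]); G=np.array([.572,.324,.165]); print('goal',G+.022*a)
s=plan(G-.05*a,ori(-.6,.9),6,.9)
print();s=plan(G+.022*a,ori(-.6,.9),5,.9,start=s)
snap('wrist','w3')
E
python3 fk.py
```

```text
t 4.75 p [0.4544 0.3997 0.2756] z [ 0.647 -0.441 -0.621] y [-0.563 -0.826 -0.   ] F [-0.9 -0.1 -0.8] g 0.899 q [ 1.37  0.39 -0.2   0.81 -1.48 -0.69]
goal [0.58622317 0.31426941 0.15132458]
[[[0.0,-0.001,0.021],[0.0,0.0,0.0],0.9],
[[0.0,0.0,0.022],[0.0,0.0,0.0],0.9],
[[0.0,-0.001,0.021],[-0.001,0.0,0.0],0.9],
[[0.0,-0.001,0.022],[0.0,0.0,0.001],0.9],
[[0.0,0.0,0.021],[0.0,0.0,0.0],0.9],
[[0.0,-0.001,0.021],[0.0,0.0,0.0],0.9]]
end [0.5394 0.3465 0.1961] step 0.021 0.0

[[[0.0,0.0,0.014],[0.0,0.0,0.0],0.9],
[[0.0,0.0,0.015],[0.0,0.0,0.0],0.9],
[[0.0,0.0,0.014],[0.0,0.0,0.0],0.9],
[[0.0,0.0,0.015],[0.0,0.0,0.0],0.9],
[[0.0,0.0,0.014],[0.0,0.0,0.0],0.9]]
end [0.586  0.3146 0.1514] step 0.014 0.0
[ 6.000e-04  1.495e-01  0.000e+00  5.192e-01  4.006e-01 -2.000e-04
 -3.000e-04 -1.543e-01  3.617e-01] [ 0.13  0.03  0.02  0.21 -0.45  0.1   0.06  0.05 -0.01 -0.19 -0.07 -0.  ]
```

View pics/w3.png

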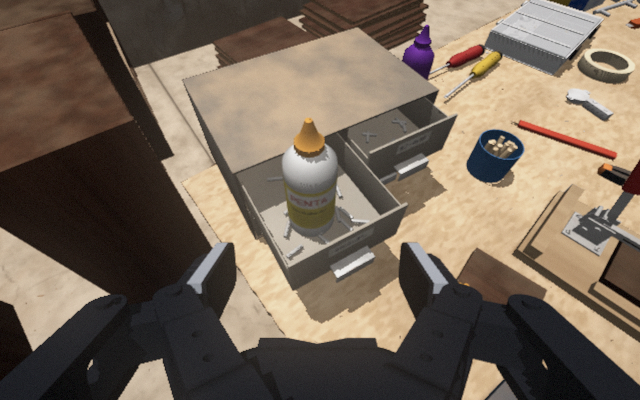

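```bash
python3 - <<'E'
from h import *
z=np.load('pics/w3.npz');v,u=np.mgrid[:400,:640];fx,fy,cx,cy=z['K'];d=z['d']
P=(np.stack([(u-cx)/fx*d,(v-cy)/fy*d,d,np.ones_like(d)],-1)@np.linalg.inv(z['T']).T)[...,:3]
print(P[124,308],P[118,308])
from scipy.optimize import least_squares
Q=P[140:235,275:345].reshape(-1,3);Q=Q[(Q[:,2]>.12)&(Q[:,2]<.175)&(np.hypot(Q[:,0]-.572,Q[:,1]-.324)<.04)]
r=least_squares(lambda c:np.hypot(Q[:,0]-c[0],Q[:,1]-c[1])-.028,[.57,.32],loss='soft_l1',f_scale=.002);print(r.x,len(Q),np.abs(r.fun).mean())
E
```

```text
[0.5696557  0.32999111 0.23978394] [0.57396099 0.32711614 0.24179402]
[0.57250448 0.32756256] 1461 0.00025914955935619707
```

The wrist view has the bottle at (310,190). Its depth fit puts the axis at (0.5725, 0.3275), about 3 mm from my first estimate, so I've corrected for that.

Call:
arm_command(
  plan=[
    [[0,-0.001,0.021],[0,0,0],0.9],
    [[0,-0.001,0.021],[0,0,0],0.9],
    [[0,-0.001,0.021],[0,0,0],0.9],
    [[0,-0.001,0.021],[0,0,0],0.9],
    [[0,-0.001,0.021],[0,0,0],0.9],
    [[0,-0.001,0.021],[0,0,0],0.9],
    [[0,0,0.014],[0,0,0],0.9],
    [[0,0,0.014],[0,0,0],0.9],
    [[0,0,0.014],[0,0,0],0.9],
    [[0,0,0.014],[0,0,0],0.9],
    [[0,0,0.014],[0,0,0],0.9],
    [[0,0,0],[0,0,0],0.9],
  ],
)

```text
clock: 6.3
ee_pos: [0.5851, 0.3174, 0.1532]
tool_rot: [0.86, -0.266, 0.416, 0.129]
contact_force: [-0.8, 0.6, 0.6]
gripper_width: 0.901
```

```bash
python3 - <<'E'
from h import *
st();add()
snap('wrist','w4');snap('scene','s4');crop('s4','s4a',180,90,360,220,4)
E
```

```text
t 6.3 p [0.5851 0.3174 0.1532] z [ 0.646 -0.443 -0.621] y [-0.565 -0.825  0.001] F [-0.8  0.6  0.6] g 0.901 q [ 1.07  0.47 -0.44  1.06 -1.11 -0.82]
```

View pics/w4.png

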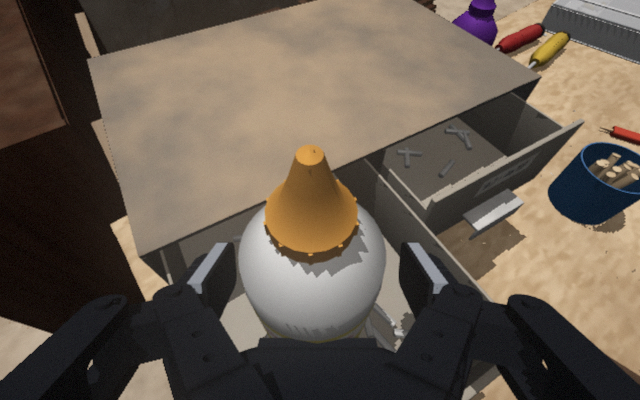

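View pics/s4a.png

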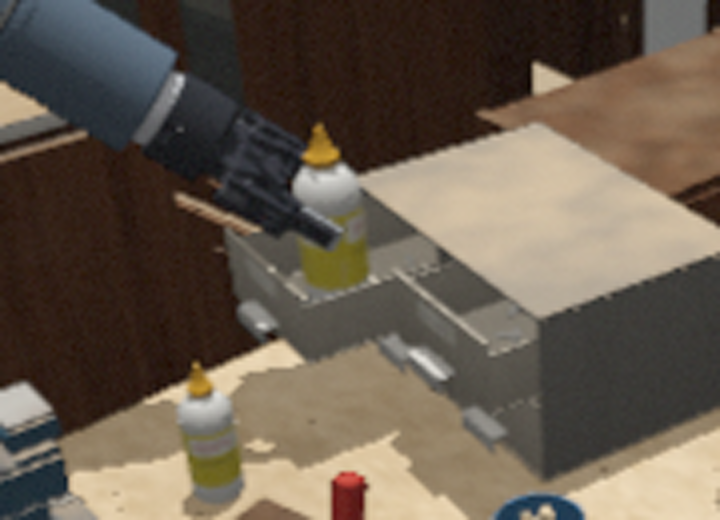

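The bottle is centred between the fingers, the pads are on the straight part of the body, and there's no contact force. I'm closing the gripper.

Call:
arm_command(
  plan=[
    [[0,0,0],[0,0,0],0.7],
    [[0,0,0],[0,0,0],0.6],
    [[0,0,0],[0,0,0],0.5],
    [[0,0,0],[0,0,0],0.3],
    [[0,0,0],[0,0,0],0.1],
    [[0,0,0],[0,0,0],0],
    [[0,0,0],[0,0,0],0],
    [[0,0,0],[0,0,0],0],
  ],
)

```text
clock: 7.4
ee_pos: [0.585, 0.3192, 0.1548]
tool_rot: [0.86, -0.266, 0.416, 0.127]
contact_force: [-1.0, 3.3, 6.0]
gripper_width: 0.628
```

```bash
python3 - <<'E'
from h import *
st();o=telemetry.get_obs();p=o['ee_pos']
s=plan(p+[0,0,.02],None,2,0)
snap('wrist','w5')
E
```

```text
t 7.4 p [0.585  0.3192 0.1548] z [ 0.648 -0.441 -0.621] y [-0.563 -0.826 -0.002] F [-1.   3.3  6. ] g 0.628 q [ 1.07  0.47 -0.44  1.06 -1.11 -0.82]
[[[0.008,0.0,-0.006],[0.0,0.0,0.0],0],
[[0.008,0.0,-0.006],[0.0,0.0,0.0],0]]
end [0.5854 0.3189 0.1748] step 0.01 0.0
```

Call:
arm_command(
  plan=[
    [[0.008,0,-0.006],[0,0,0],0],
    [[0.008,0,-0.006],[0,0,0],0],
    [[0.008,0,-0.006],[0,0,0],0],
    [[0.008,0,-0.006],[0,0,0],0],
    [[0,0,0],[0,0,0],0],
  ],
)

```text
clock: 8.07
ee_pos: [0.5857, 0.3182, 0.1951]
tool_rot: [0.86, -0.266, 0.416, 0.127]
contact_force: [-0.7, -0.7, -2.7]
gripper_width: 0.625
```

```bash
python3 - <<'E'
from h import *
st();add()
snap('scene','s5');crop('s5','s5a',180,80,360,220,4);snap('wrist','w6')
E
```

```text
t 8.07 p [0.5857 0.3182 0.1951] z [ 0.648 -0.441 -0.621] y [-0.564 -0.826 -0.003] F [-0.7 -0.7 -2.7] g 0.625 q [ 1.07  0.43 -0.38  1.02 -1.16 -0.73]
```

View pics/s5a.png

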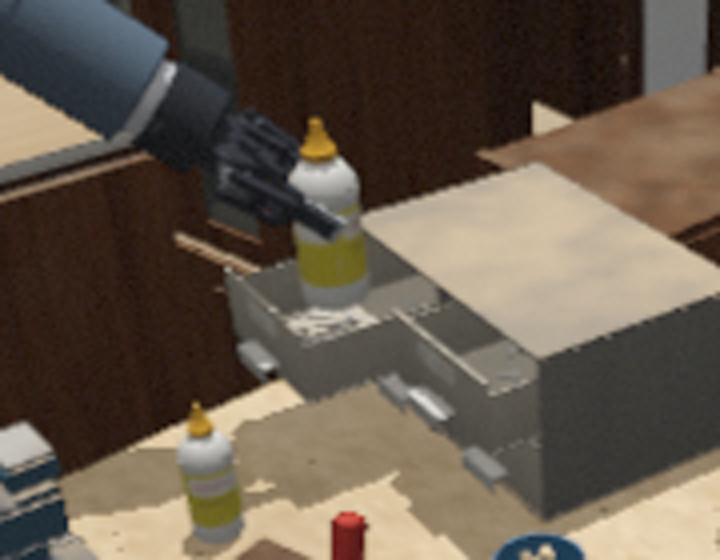

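View pics/w6.png

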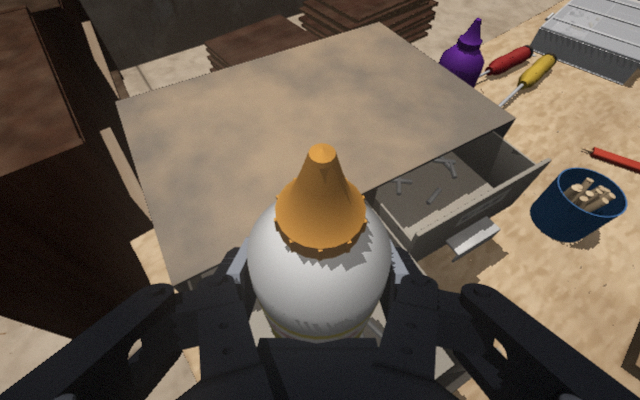

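```bash
python3 - <<'E'
from h import *
from fk import *
k,_=fit()
o=telemetry.get_obs();p=o['ee_pos'];r0=R.from_quat(o['tool_rot'])
s=plan(p+[0,0,.08],None,5,0)
r1=R.from_euler('z',-.3)*r0
s=plan([.4895,.098,.275],r1,12,0,start=s)
for z in(.275,.074):print(ik(np.array([.4895,.098,z]),r1,k,[o['q']]))
E
```

```text
[[[0.013,0.0,-0.01],[0.0,0.0,0.0],0],
[[0.012,0.0,-0.01],[0.0,0.0,0.0],0],
[[0.013,0.0,-0.01],[0.0,0.0,0.0],0],
[[0.012,0.0,-0.01],[0.0,0.0,0.0],0],
[[0.013,0.0,-0.01],[0.0,0.0,0.0],0]]
end [0.5854 0.3178 0.2743] step 0.0164 0.0
[[[0.002,0.02,0.003],[-0.02,0.0,0.016],0],
[[0.003,0.019,0.003],[-0.019,0.0,0.015],0],
[[0.003,0.02,0.004],[-0.02,0.0,0.016],0],
[[0.003,0.019,0.004],[-0.019,0.0,0.015],0],
[[0.004,0.019,0.004],[-0.02,0.0,0.016],0],
[[0.004,0.019,0.005],[-0.02,0.0,0.015],0],
[[0.004,0.019,0.005],[-0.019,0.0,0.016],0],
[[0.004,0.019,0.006],[-0.02,0.0,0.015],0],
[[0.005,0.018,0.006],[-0.019,0.0,0.016],0],
[[0.005,0.018,0.006],[-0.02,0.0,0.015],0],
[[0.006,0.018,0.006],[-0.019,0.0,0.016],0],
[[0.005,0.018,0.007],[-0.02,0.0,0.015],0]]
end [0.4895 0.0985 0.2751] step 0.0199 0.025
(np.float64(0.5020431200390535), array([ 1.02781668,  0.10198732, -0.58795688,  0.84379403, -1.38482508,
       -0.74494958]))
(np.float64(0.2084715085407428), array([ 0.96369226,  0.36218504, -0.88152849,  1.06736843, -1.0285439 ,
       -1.20404044]))
```

Call:
arm_command(
  plan=[
    [[0.013,0,-0.01],[0,0,0],0],
    [[0.012,0,-0.01],[0,0,0],0],
    [[0.013,0,-0.01],[0,0,0],0],
    [[0.012,0,-0.01],[0,0,0],0],
    [[0.013,0,-0.01],[0,0,0],0],
    [[0.002,0.02,0.003],[-0.02,0,0.016],0],
    [[0.003,0.019,0.003],[-0.019,0,0.015],0],
    [[0.003,0.02,0.004],[-0.02,0,0.016],0],
    [[0.003,0.019,0.004],[-0.019,0,0.015],0],
    [[0.004,0.019,0.004],[-0.02,0,0.016],0],
    [[0.004,0.019,0.005],[-0.02,0,0.015],0],
    [[0.004,0.019,0.005],[-0.019,0,0.016],0],
    [[0.004,0.019,0.006],[-0.02,0,0.015],0],
    [[0.005,0.018,0.006],[-0.019,0,0.016],0],
    [[0.005,0.018,0.006],[-0.02,0,0.015],0],
    [[0.006,0.018,0.006],[-0.019,0,0.016],0],
    [[0.005,0.018,0.007],[-0.02,0,0.015],0],
    [[0,0,0],[0,0,0],0],
    [[0,0,0],[0,0,0],0],
  ],
)

```text
clock: 10.55
ee_pos: [0.4899, 0.0988, 0.2755]
tool_rot: [0.811, -0.391, 0.392, 0.189]
contact_force: [0.3, 0.3, -2.4]
gripper_width: 0.623
```

```bash
python3 - <<'E'
from h import *
st();add()
snap('scene','s6');crop('s6','s6a',180,80,380,230,4)
snap('top','t6')
o=telemetry.get_obs();r0=R.from_quat(o['tool_rot']);p=o['ee_pos']
s=plan([.4895,.098,.09],None,9,0)
E
```

```text
t 10.55 p [0.4899 0.0988 0.2755] z [ 0.488 -0.613 -0.621] y [-0.783 -0.623 -0.001] F [ 0.3  0.3 -2.4] g 0.623 q [ 1.03  0.1  -0.59  0.84 -1.39 -0.74]
[[[-0.016,0.0,0.013],[0.0,0.0,0.0],0],
[[-0.016,0.0,0.013],[0.0,0.0,0.0],0],
[[-0.016,0.0,0.013],[0.0,0.0,0.0],0],
[[-0.016,0.0,0.012],[0.0,0.0,0.0],0],
[[-0.016,0.001,0.013],[0.0,0.0,0.0],0],
[[-0.017,0.0,0.013],[0.0,0.0,0.0],0],
[[-0.016,0.0,0.013],[0.0,0.0,0.0],0],
[[-0.016,0.0,0.013],[0.0,0.0,0.0],0],
[[-0.016,0.0,0.013],[0.0,0.0,0.0],0]]
end [0.4897 0.0978 0.0896] step 0.0206 0.0
```

View pics/s6a.png

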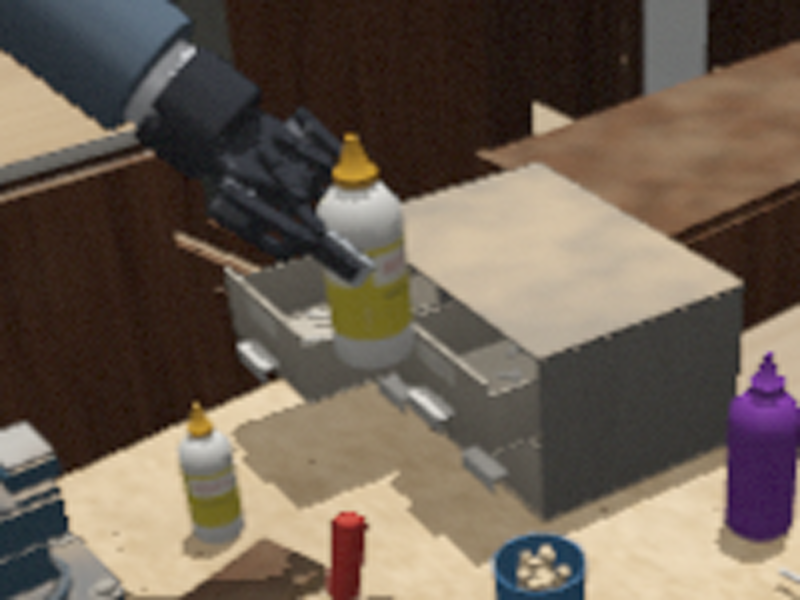

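View pics/t6.png

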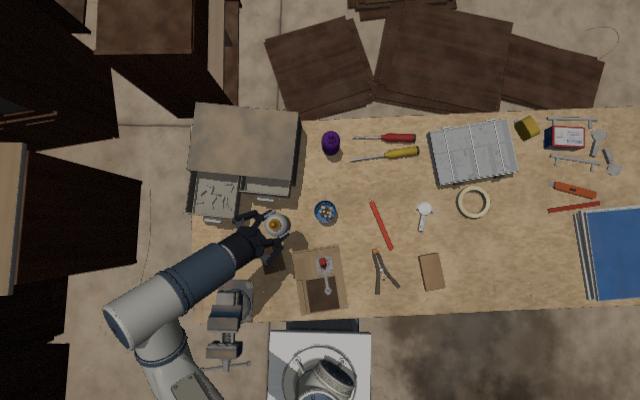

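The bottle hangs upright, clear of the drawer, over the spot left of the pot. I'm lowering it.

Call:
arm_command(
  plan=[
    [[-0.016,0,0.013],[0,0,0],0],
    [[-0.016,0,0.013],[0,0,0],0],
    [[-0.016,0,0.013],[0,0,0],0],
    [[-0.016,0,0.012],[0,0,0],0],
    [[-0.016,0,0.013],[0,0,0],0],
    [[-0.017,0,0.013],[0,0,0],0],
    [[-0.016,0,0.013],[0,0,0],0],
    [[-0.016,0,0.013],[0,0,0],0],
    [[-0.014,0,0.011],[0,0,0],0],
    [[0,0,0],[0,0,0],0],
    [[0,0,0],[0,0,0],0],
  ],
)

```text
clock: 12.02
ee_pos: [0.4905, 0.099, 0.093]
tool_rot: [0.811, -0.391, 0.392, 0.188]
contact_force: [-0.1, 0.6, -2.8]
gripper_width: 0.624
```

```bash
python3 - <<'E'
from h import *
st();add()
snap('scene','s7');crop('s7','s7a',200,130,350,240,5)
E
```

```text
t 12.03 p [0.4905 0.099  0.093 ] z [ 0.489 -0.612 -0.621] y [-0.782 -0.623 -0.001] F [-0.1  0.6 -2.8] g 0.624 q [ 0.97  0.33 -0.86  1.03 -1.06 -1.15]
```

View pics/s7a.png

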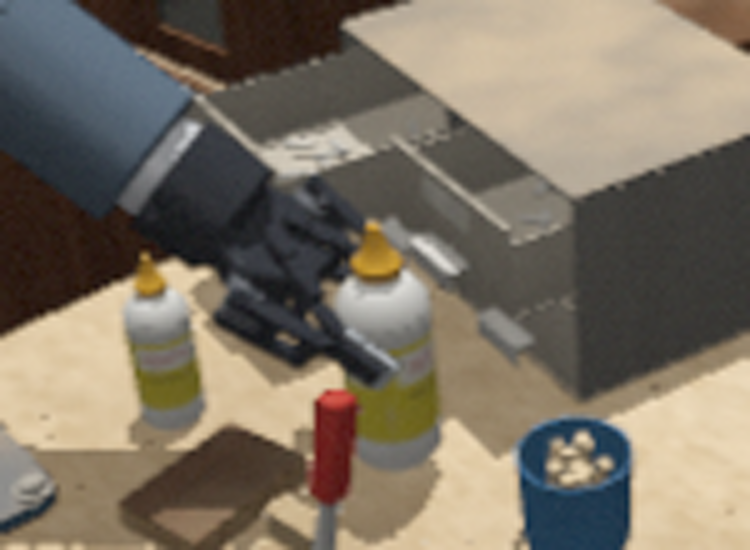

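Call:
arm_command(
  plan=[
    [[-0.004,0,0.003],[0,0,0],0],
    [[-0.004,0,0.003],[0,0,0],0],
    [[-0.004,0,0.003],[0,0,0],0],
    [[-0.002,0,0.0015],[0,0,0],0],
    [[0,0,0],[0,0,0],0],
  ],
)

```text
clock: 12.7
ee_pos: [0.4897, 0.0986, 0.0747]
tool_rot: [0.811, -0.391, 0.392, 0.189]
contact_force: [-0.2, 0.2, -3.2]
gripper_width: 0.627
```

Call:
arm_command(
  plan=[
    [[-0.0015,0,0.0012],[0,0,0],0],
    [[0,0,0],[0,0,0],0],
  ],
)

```text
clock: 12.95
ee_pos: [0.4898, 0.0987, 0.073]
tool_rot: [0.811, -0.391, 0.392, 0.189]
contact_force: [0.6, -0.6, -3.0]
gripper_width: 0.628
```

Call:
arm_command(
  plan=[
    [[-0.0015,0,0.0012],[0,0,0],0],
    [[0,0,0],[0,0,0],0],
  ],
)

```text
clock: 13.2
ee_pos: [0.49, 0.0988, 0.0716]
tool_rot: [0.811, -0.391, 0.392, 0.189]
contact_force: [-2.5, 0.3, 1.8]
gripper_width: 0.625
```

It has touched down: vertical force went from −3.0 to +1.8 N. I'm releasing it gently.

Call:
arm_command(
  plan=[
    [[0,0,0],[0,0,0],0.64],
    [[0,0,0],[0,0,0],0.67],
    [[0,0,0],[0,0,0],0.7],
    [[0,0,0],[0,0,0],0.75],
    [[0,0,0],[0,0,0],0.8],
    [[0,0,0],[0,0,0],0.88],
    [[0,0,0],[0,0,0],0.95],
    [[0,0,0],[0,0,0],0.95],
  ],
)

```text
clock: 14.2
ee_pos: [0.4898, 0.0987, 0.0711]
tool_rot: [0.811, -0.391, 0.392, 0.189]
contact_force: [0.2, -0.7, -0.1]
gripper_width: 0.952
```

```bash
python3 - <<'E'
from h import *
st();add()
snap('scene','s8');crop('s8','s8a',200,130,350,240,5);snap('wrist','w8')
E
```

```text
t 14.2 p [0.4898 0.0987 0.0711] z [ 0.488 -0.613 -0.621] y [-0.783 -0.622 -0.   ] F [ 0.2 -0.7 -0.1] g 0.952 q [ 0.96  0.37 -0.88  1.07 -1.02 -1.21]
```

View pics/s8a.png

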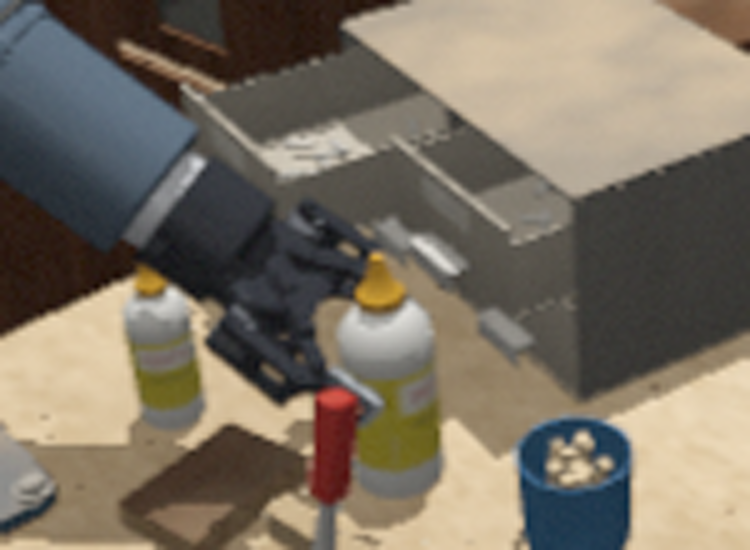

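View pics/w8.png

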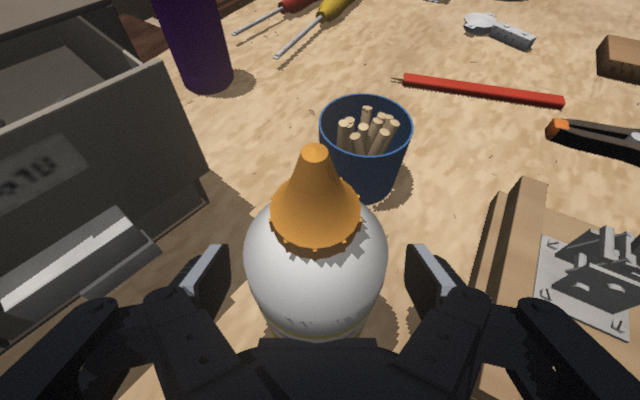

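The bottle stands upright between the opened fingers with the pot beside it. I'll back out along the tool axis and head for the hinge.

```bash
python3 - <<'E'
from h import *
from fk import *
k,_=fit();print(k.round(4))
o=telemetry.get_obs();r0=R.from_quat(o['tool_rot']);p=o['ee_pos'];a=r0.apply([0,0,1])
print('retreat',ik(p-.11*a,r0,k,[o['q']]))
s=plan(p-.11*a,None,7,.95)
s=plan([.42,.15,.32],None,6,.95,start=s)
d=-.225; r1=ori(d,0)
b=ik(np.array([.4982,-.3124,.2]),r1,k,[o['q'],[-.3,.2,0,0,-1.4,.2],[.3,.2,0,0,-1.4,1.2]]);print(b)
print(ik(np.array([.4982,-.3124,.004]),r1,k,[b[1]]))
for m in(.2,.5,.8):
    sl=Slerp([0,1],R.concatenate([s[1],r1]))
    print(m,ik(s[0]+m*(np.array([.46,-.30,.2])-s[0]),sl(m),k,[o['q'],b[1]]))
E
```

```text
[ 1.000e-04  1.484e-01  0.000e+00  5.204e-01  4.008e-01 -0.000e+00
 -0.000e+00 -1.544e-01  3.620e-01]
retreat (np.float64(0.3677526120072653), array([ 1.21841775,  0.29103849, -0.72224739,  0.78190513, -1.25350989,
       -1.07545727]))
[[[0.0,0.0,-0.016],[0.0,0.0,0.0],0.95],
[[0.0,0.0,-0.015],[0.0,0.0,0.0],0.95],
[[0.0,0.0,-0.016],[0.0,0.0,0.0],0.95],
[[0.0,0.0,-0.016],[0.0,0.0,0.0],0.95],
[[0.0,0.0,-0.016],[0.0,0.0,0.0],0.95],
[[0.0,0.0,-0.015],[0.0,0.0,0.0],0.95],
[[0.0,0.0,-0.016],[0.0,0.0,0.0],0.95]]
end [0.4361 0.1661 0.1394] step 0.016 0.0
[[[0.024,0.004,-0.018],[0.0,0.0,0.0],0.95],
[[0.024,0.004,-0.019],[0.0,0.0,0.0],0.95],
[[0.024,0.003,-0.018],[0.0,0.0,0.0],0.95],
[[0.023,0.004,-0.018],[0.0,0.0,0.0],0.95],
[[0.024,0.004,-0.019],[0.0,0.0,0.0],0.95],
[[0.024,0.004,-0.018],[0.0,0.0,0.0],0.95]]
end [0.4197 0.1497 0.3198] step 0.0303 0.0
(np.float64(1.2378997435968397), array([-2.94321366e-01,  3.40844221e-01,  1.47899744e-01,  3.86201449e-13,
       -1.37785185e+00,  1.64011769e+00]))
(np.float64(0.8570028304691315), array([-2.94321366e-01,  4.94007611e-01, -1.49785886e-01, -1.93066755e-11,
       -9.27002830e-01,  1.64011769e+00]))
0.2 (np.float64(0.4813271372308283), array([ 1.07062799, -0.12911451, -0.60867286,  0.69022476, -1.41216388,
       -0.47766391]))
0.5 (np.float64(0.5211309136746073), array([ 0.53287502, -0.2126816 , -0.56886909,  0.48560365, -1.11333729,
        0.29801436]))
0.8 (np.float64(0.8527585082485615), array([-0.04473113,  0.02770026, -0.23724149,  0.10933107, -1.15430322,
        1.22802898]))
```

Call:
arm_command(
  plan=[
    [[0,0,-0.016],[0,0,0],0.95],
    [[0,0,-0.015],[0,0,0],0.95],
    [[0,0,-0.016],[0,0,0],0.95],
    [[0,0,-0.016],[0,0,0],0.95],
    [[0,0,-0.016],[0,0,0],0.95],
    [[0,0,-0.015],[0,0,0],0.95],
    [[0,0,-0.016],[0,0,0],0.95],
    [[0.024,0.004,-0.018],[0,0,0],0.95],
    [[0.024,0.004,-0.019],[0,0,0],0.95],
    [[0.024,0.003,-0.018],[0,0,0],0.95],
    [[0.023,0.004,-0.018],[0,0,0],0.95],
    [[0.024,0.004,-0.019],[0,0,0],0.95],
    [[0.024,0.004,-0.018],[0,0,0],0.95],
    [[0,0,0],[0,0,0],0.95],
  ],
)

```text
clock: 16.05
ee_pos: [0.4196, 0.1503, 0.3215]
tool_rot: [0.811, -0.392, 0.392, 0.187]
contact_force: [-0.4, 0.5, 0.3]
gripper_width: 0.95
```

```bash
python3 - <<'E'
from h import *
st()
snap('scene','s9');crop('s9','s9a',180,90,380,240,4)
s=plan([.46,-.30,.22],ori(-.225,0),17,.95)
E
```

```text
t 16.05 p [0.4196 0.1503 0.3215] z [ 0.489 -0.61  -0.623] y [-0.783 -0.623 -0.004] F [-0.4  0.5  0.3] g 0.95 q [ 1.26  0.06 -0.48  0.71 -1.62 -0.78]
[[[0.009,0.015,0.021],[0.018,-0.051,-0.037],0.95],
[[0.01,0.015,0.02],[0.017,-0.051,-0.037],0.95],
[[0.01,0.016,0.02],[0.018,-0.05,-0.037],0.95],
[[0.011,0.017,0.018],[0.018,-0.051,-0.037],0.95],
[[0.01,0.017,0.018],[0.018,-0.051,-0.037],0.95],
[[0.012,0.019,0.017],[0.017,-0.051,-0.037],0.95],
[[0.011,0.018,0.016],[0.018,-0.051,-0.037],0.95],
[[0.011,0.02,0.016],[0.018,-0.051,-0.037],0.95],
[[0.011,0.02,0.014],[0.017,-0.05,-0.037],0.95],
[[0.011,0.021,0.013],[0.018,-0.051,-0.036],0.95],
[[0.012,0.022,0.012],[0.018,-0.051,-0.037],0.95],
[[0.01,0.022,0.012],[0.017,-0.051,-0.037],0.95],
[[0.011,0.023,0.01],[0.018,-0.051,-0.037],0.95],
[[0.01,0.023,0.01],[0.018,-0.051,-0.037],0.95],
[[0.01,0.024,0.008],[0.017,-0.05,-0.037],0.95],
[[0.01,0.024,0.008],[0.018,-0.051,-0.037],0.95],
[[0.008,0.025,0.007],[0.018,-0.051,-0.037],0.95]]
end [ 0.4596 -0.2997  0.2197] step 0.0272 0.066
```

View pics/s9a.png

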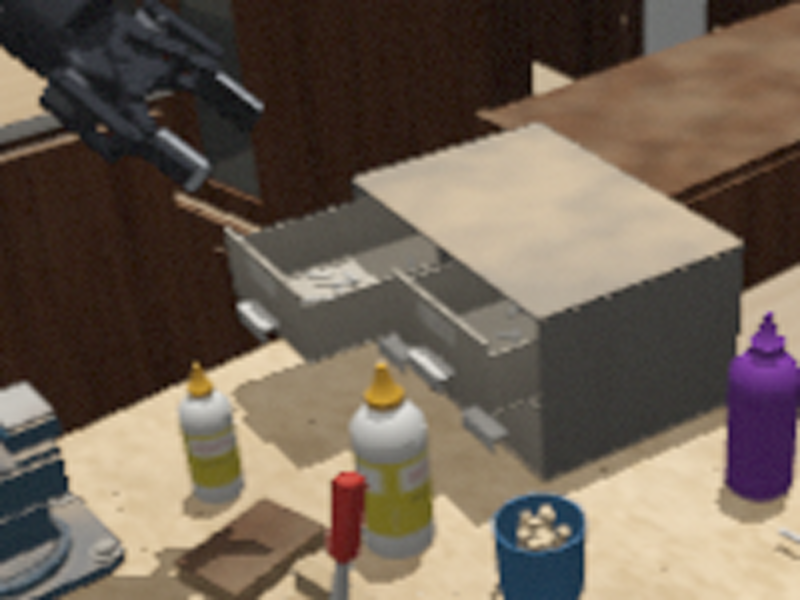

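The bottle stands free and the drawer is still open. Next is the hinge.

Call:
arm_command(
  plan=[
    [[0.009,0.015,0.021],[0.018,-0.051,-0.037],0.95],
    [[0.01,0.015,0.02],[0.017,-0.051,-0.037],0.95],
    [[0.01,0.016,0.02],[0.018,-0.05,-0.037],0.95],
    [[0.011,0.017,0.018],[0.018,-0.051,-0.037],0.95],
    [[0.01,0.017,0.018],[0.018,-0.051,-0.037],0.95],
    [[0.012,0.019,0.017],[0.017,-0.051,-0.037],0.95],
    [[0.011,0.018,0.016],[0.018,-0.051,-0.037],0.95],
    [[0.011,0.02,0.016],[0.018,-0.051,-0.037],0.95],
    [[0.011,0.02,0.014],[0.017,-0.05,-0.037],0.95],
    [[0.011,0.021,0.013],[0.018,-0.051,-0.036],0.95],
    [[0.012,0.022,0.012],[0.018,-0.051,-0.037],0.95],
    [[0.01,0.022,0.012],[0.017,-0.051,-0.037],0.95],
    [[0.011,0.023,0.01],[0.018,-0.051,-0.037],0.95],
    [[0.01,0.023,0.01],[0.018,-0.051,-0.037],0.95],
    [[0.01,0.024,0.008],[0.017,-0.05,-0.037],0.95],
    [[0.01,0.024,0.008],[0.018,-0.051,-0.037],0.95],
    [[0.008,0.025,0.007],[0.018,-0.051,-0.037],0.95],
    [[0,0,0],[0,0,0],0.95],
    [[0,0,0],[0,0,0],0.95],
  ],
)

```text
clock: 18.48
ee_pos: [0.4596, -0.2997, 0.2194]
tool_rot: [0.994, -0.113, -0.001, 0.001]
contact_force: [0.1, 0.5, -0.0]
gripper_width: 0.953
```

```bash
python3 - <<'E'
from h import *
st();add()
snap('wrist','w10')
E
```

```text
t 18.48 p [ 0.4596 -0.2997  0.2194] z [-0.001 -0.001 -1.   ] y [-0.224 -0.975  0.002] F [ 0.1  0.5 -0. ] g 0.953 q [-0.29  0.26  0.08  0.   -1.39  1.64]
```

View pics/w10.png

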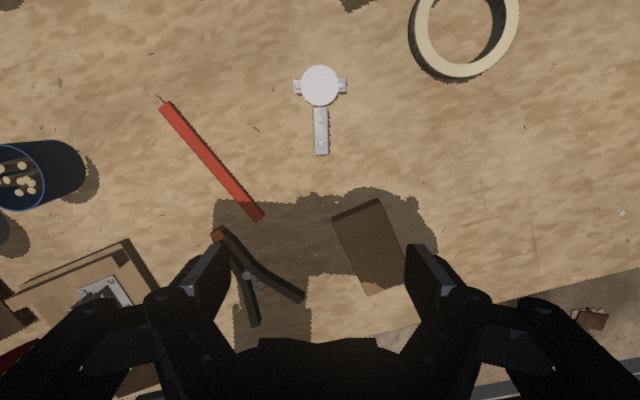

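```bash
python3 - <<'E'
from h import *
crop('w10','w10a',270,50,370,170,5)
def ray(f,u,v,zz):
    a=w(f,u,v,0.2);b=w(f,u,v,.4);t=(zz-a[2])/(b[2]-a[2]);return (a+t*(b-a)).round(4)
for n,u,v,z in[('cup',320,86,.012),('end',322,155,.017),('armst',321,110,.017)]:print(n,ray('w10',u,v,z),w('w10',u,v-2))
E
```

```text
cup [ 0.5473 -0.3245  0.012 ] [ 0.5492 -0.3249  0.0117]
end [ 0.4762 -0.3107  0.017 ] [ 0.4782 -0.3112  0.0161]
armst [ 0.5232 -0.3202  0.017 ] [ 0.5252 -0.3206  0.0157]
```

View pics/w10a.png

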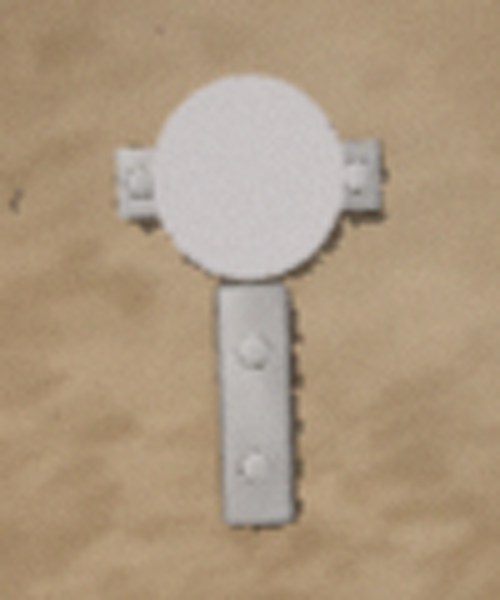

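```bash
python3 - <<'E'
from h import *
s=plan([.504,-.316,.10],ori(-.2,0),5,.7)
s=plan([.504,-.316,.025],ori(-.2,0),4,.7,start=s)
s=plan([.504,-.316,.004],ori(-.2,0),2,.7,start=s,nd=4)
E
```

```text
[[[0.009,0.001,0.024],[0.0,0.0,-0.005],0.7],
[[0.01,0.001,0.024],[0.001,0.0,-0.005],0.7],
[[0.009,0.002,0.024],[0.0,0.0,-0.005],0.7],
[[0.009,0.001,0.024],[0.0,0.0,-0.005],0.7],
[[0.01,0.002,0.024],[0.001,0.0,-0.005],0.7]]
end [ 0.5041 -0.3165  0.1   ] step 0.0261 0.005
[[[0.0,0.0,0.019],[0.0,0.0,0.0],0.7],
[[0.0,0.0,0.019],[0.0,0.0,0.0],0.7],
[[0.0,0.0,0.018],[0.0,0.0,0.0],0.7],
[[0.0,0.0,0.019],[0.0,0.0,0.0],0.7]]
end [ 0.5041 -0.3165  0.025 ] step 0.019 0.0
[[[-0.0001,-0.0002,0.0105],[-0.0001,0.0,0.0],0.7],
[[-0.0001,-0.0003,0.0105],[-0.0002,-0.0001,-0.0001],0.7]]
end [ 0.504  -0.3159  0.004 ] step 0.0105 0.0
```

Call:
arm_command(
  plan=[
    [[0.009,0.001,0.024],[0,0,-0.005],0.7],
    [[0.01,0.001,0.024],[0.001,0,-0.005],0.7],
    [[0.009,0.001,0.024],[0,0,-0.005],0.7],
    [[0.009,0.001,0.024],[0,0,-0.005],0.7],
    [[0.01,0.002,0.024],[0.001,0,-0.005],0.7],
    [[0,0,0.019],[0,0,0],0.7],
    [[0,0,0.019],[0,0,0],0.7],
    [[0,0,0.018],[0,0,0],0.7],
    [[0,0,0.019],[0,0,0],0.7],
    [[0,0,0],[0,0,0],0.7],
  ],
)

```text
clock: 19.77
ee_pos: [0.5036, -0.3149, 0.0246]
tool_rot: [0.995, -0.1, -0.001, -0.0]
contact_force: [-0.7, -0.1, -0.3]
gripper_width: 0.702
```

```bash
python3 - <<'E'
from h import *
st()
snap('wrist','w11')
s=plan([.504,-.316,.004],ori(-.2,0),2,.7,nd=4)
E
```

```text
t 19.77 p [ 0.5036 -0.3149  0.0246] z [-0.002  0.001 -1.   ] y [-0.198 -0.98  -0.001] F [-0.7 -0.1 -0.3] g 0.702 q [-0.3   0.48 -0.11 -0.   -0.98  1.67]
[[[-0.0002,0.0003,0.0109],[0.0001,-0.0001,0.0004],0.7],
[[-0.0001,0.0003,0.0108],[0.0,0.0,0.0004],0.7]]
end [ 0.504 -0.316  0.004] step 0.0108 0.0
```

View pics/w11.png

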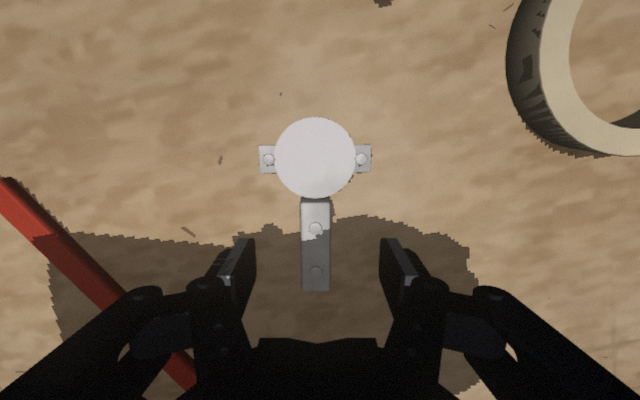

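The hinge arm lies centred between the pads, with its axis at column 316. I'm going down and closing.

Call:
arm_command(
  plan=[
    [[0,0,0.011],[0,0,0],0.6],
    [[0,0,0.009],[0,0,0],0.5],
    [[0,0,0],[0,0,0],0.4],
    [[0,0,0],[0,0,0],0.25],
    [[0,0,0],[0,0,0],0.1],
    [[0,0,0],[0,0,0],0],
    [[0,0,0],[0,0,0],0],
    [[0,0,0],[0,0,0],0],
    [[0,0,0],[0,0,0],0],
  ],
)

```text
clock: 20.95
ee_pos: [0.5049, -0.3164, 0.0058]
tool_rot: [0.995, -0.1, 0.001, 0.0]
contact_force: [-0.9, -0.1, 5.6]
gripper_width: 0.166
```

```bash
python3 - <<'E'
from h import *
st();snap('wrist','w12')
E
```

```text
t 20.95 p [ 0.5049 -0.3164  0.0058] z [ 0.001 -0.001 -1.   ] y [-0.199 -0.98   0.   ] F [-0.9 -0.1  5.6] g 0.166 q [-0.3   0.5  -0.13  0.   -0.94  1.67]
```

View pics/w12.png

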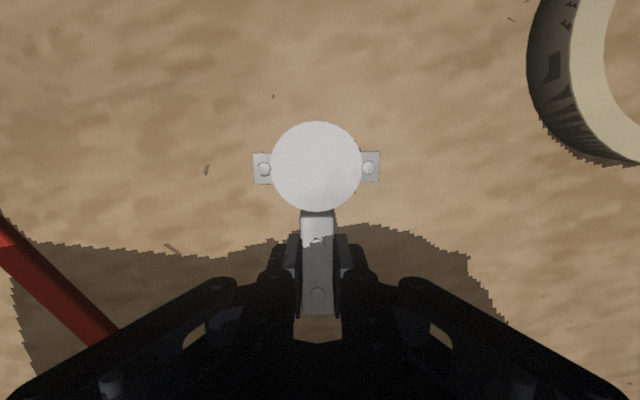

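Call:
arm_command(
  plan=[
    [[0,0,-0.02],[0,0,0],0],
    [[0,0,-0.03],[0,0,0],0],
    [[0,0,-0.04],[0,0,0],0],
    [[0,0,-0.05],[0,0,0],0],
    [[0,0,-0.05],[0,0,0],0],
    [[0,0,-0.05],[0,0,0],0],
    [[0,0,-0.03],[0,0,0],0],
    [[0,0,0],[0,0,0],0],
  ],
)

```text
clock: 22.0
ee_pos: [0.5053, -0.3165, 0.2773]
tool_rot: [0.995, -0.1, 0.002, 0.0]
contact_force: [-0.5, 0.5, -0.9]
gripper_width: 0.164
```

```bash
python3 - <<'E'
from h import *
st();snap('wrist','w13');snap('top','t13');crop('t13','t13a',180,90,350,270,3.3)
E
```

```text
t 22.0 p [ 0.5053 -0.3165  0.2773] z [ 0.004 -0.001 -1.   ] y [-0.199 -0.98   0.   ] F [-0.5  0.5 -0.9] g 0.164 q [-0.3   0.34  0.34 -0.   -1.57  1.67]
```

View pics/t13a.png

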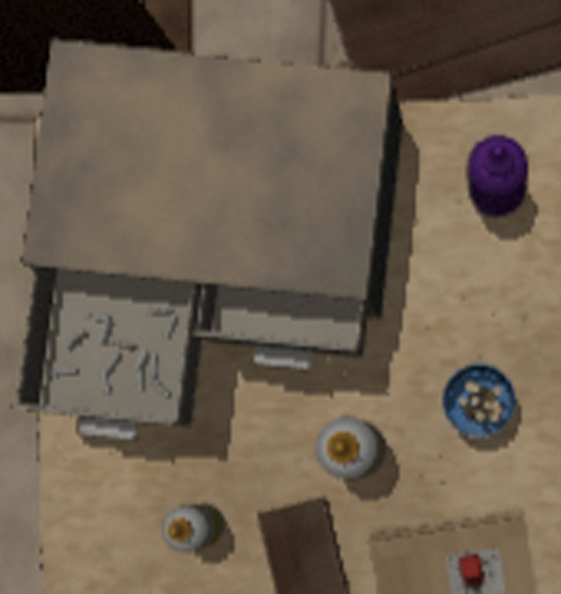

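View pics/w13.png

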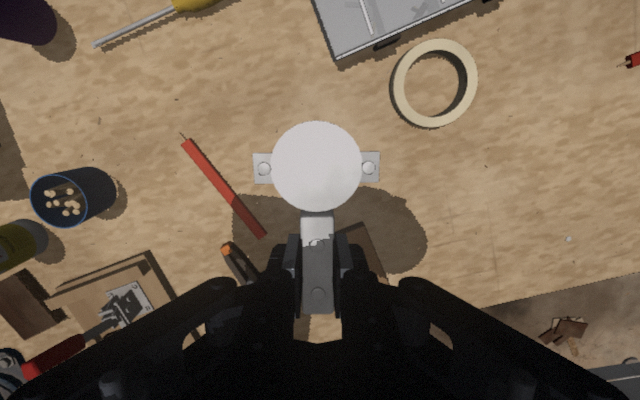

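```bash
python3 - <<'E'
from h import *
def ray(u,v,zz,f='t13'):
    a=w(f,u,v,0.5);b=w(f,u,v,1.0);t=(zz-a[2])/(b[2]-a[2]);return (a+t*(b-a)).round(4)
c=lambda x,y:(180+x/3.3,90+y/3.3)
for n,x,y,z in[('FL',20,405,.147),('FR',188,424,.147),('handle',107,432,.098),('cabL',25,265,.155),('cabR',362,300,.155),('cabBL',55,42,.155),('cabBR',390,75,.155),('bottle',343,447,.155),('pot',480,402,.062),('floorleftback',58,290,.083),('floorleftfront',45,406,.083)]:print(n,ray(*c(x,y),z))
P=np.stack  # plane fit of front outer face from scene cloud
z=np.load('pics/s8.npz');v,u=np.mgrid[:400,:640];fx,fy,cx,cy=z['K'];d=z['d']
P=(np.stack([(u-cx)/fx*d,(v-cy)/fy*d,d,np.ones_like(d)],-1)@np.linalg.inv(z['T']).T)[...,:3].reshape(-1,3)
q=P[(P[:,0]>.47)&(P[:,0]<.62)&(P[:,1]>.255)&(P[:,1]<.378)&(P[:,2]>.078)&(P[:,2]<.1)]
print(len(q),q.min(0),q.max(0),np.median(q,0))
E
```

```text
FL [0.5082 0.3886 0.147 ]
FR [0.4953 0.2431 0.147 ]
handle [0.4877 0.3271 0.098 ]
cabL [0.6287 0.388  0.155 ]
cabR [0.6047 0.0963 0.155 ]
cabBL [0.8263 0.3723 0.155 ]
cabBR [0.8029 0.078  0.155 ]
bottle [0.4785 0.1084 0.155 ]
pot [ 0.5241 -0.0065  0.062 ]
floorleftback [0.6169 0.383  0.083 ]
floorleftfront [0.5102 0.3894 0.083 ]
136 [0.50569869 0.31557475 0.07857268] [0.61983199 0.37796942 0.09738166] [0.58071578 0.35191216 0.08182177]
```

```bash
python3 - <<'E'
from h import *
from fk import *
k,_=fit();o=telemetry.get_obs()
r1=ori(1.489,0)
b=ik(np.array([.5646,.2966,.28]),r1,k,[o['q'],[.8,.3,.3,0,-1.5,2.3]]);print(b);print(ik(np.array([.5646,.2966,.094]),r1,k,[b[1]]))
s=plan([.5646,.2966,.28],r1,20,0)
E
```

```text
(np.float64(0.7184721900561399), array([ 7.28268517e-01,  4.33234656e-01,  4.86388803e-01,  7.47096580e-11,
       -1.62395047e+00,  2.33152781e+00]))
(np.float64(0.7184721900225899), array([ 7.28268517e-01,  4.94912988e-01,  1.10392042e-01, -1.86866102e-12,
       -1.18627538e+00,  2.33152781e+00]))
[[[-0.003,-0.031,0.0],[0.0,0.0,-0.084],0],
[[-0.001,-0.03,-0.001],[0.0,0.0,-0.085],0],
[[0.002,-0.031,0.0],[0.0,0.0,-0.084],0],
[[0.005,-0.03,0.0],[0.0,0.0,-0.085],0],
[[0.007,-0.03,0.0],[-0.001,0.0,-0.084],0],
[[0.01,-0.03,-0.001],[0.0,0.0,-0.085],0],
[[0.012,-0.028,0.0],[0.0,0.0,-0.084],0],
[[0.014,-0.027,0.0],[0.0,0.0,-0.085],0],
[[0.017,-0.026,0.0],[0.0,0.0,-0.084],0],
[[0.019,-0.024,-0.001],[0.0,0.0,-0.085],0],
[[0.021,-0.023,0.0],[0.0,0.0,-0.084],0],
[[0.022,-0.021,0.0],[0.0,0.0,-0.084],0],
[[0.025,-0.018,-0.001],[0.0,0.0,-0.085],0],
[[0.026,-0.017,0.0],[-0.001,0.0,-0.084],0],
[[0.027,-0.015,0.0],[0.0,0.0,-0.085],0],
[[0.028,-0.012,-0.001],[0.0,0.0,-0.084],0],
[[0.029,-0.01,0.0],[0.0,0.0,-0.085],0],
[[0.03,-0.007,0.0],[0.0,0.0,-0.084],0],
[[0.03,-0.004,0.0],[0.0,0.0,-0.085],0],
[[0.031,-0.003,-0.001],[0.0,0.0,-0.084],0]]
end [0.5641 0.2966 0.2802] step 0.0312 0.084
```

Call:
arm_command(
  plan=[
    [[-0.003,-0.031,0],[0,0,-0.084],0],
    [[-0.001,-0.03,-0.001],[0,0,-0.085],0],
    [[0.002,-0.031,0],[0,0,-0.084],0],
    [[0.005,-0.03,0],[0,0,-0.085],0],
    [[0.007,-0.03,0],[-0.001,0,-0.084],0],
    [[0.01,-0.03,-0.001],[0,0,-0.085],0],
    [[0.012,-0.028,0],[0,0,-0.084],0],
    [[0.014,-0.027,0],[0,0,-0.085],0],
    [[0.017,-0.026,0],[0,0,-0.084],0],
    [[0.019,-0.024,-0.001],[0,0,-0.085],0],
    [[0.021,-0.023,0],[0,0,-0.084],0],
    [[0.022,-0.021,0],[0,0,-0.084],0],
    [[0.025,-0.018,-0.001],[0,0,-0.085],0],
    [[0.026,-0.017,0],[-0.001,0,-0.084],0],
    [[0.027,-0.015,0],[0,0,-0.085],0],
    [[0.028,-0.012,-0.001],[0,0,-0.084],0],
    [[0.029,-0.01,0],[0,0,-0.085],0],
    [[0.03,-0.007,0],[0,0,-0.084],0],
    [[0.03,-0.004,0],[0,0,-0.085],0],
    [[0.031,-0.003,-0.001],[0,0,-0.084],0],
  ],
)

```text
clock: 24.6
ee_pos: [0.5637, 0.2968, 0.2782]
tool_rot: [0.735, 0.679, -0.002, 0.001]
contact_force: [1.0, 1.0, -0.9]
gripper_width: 0.167
```

Call:
arm_command(
  plan=[
    [[0,0,0],[0,0,0],0],
    [[0,0,0],[0,0,0],0],
  ],
)

```text
clock: 24.85
ee_pos: [0.564, 0.2957, 0.2793]
tool_rot: [0.736, 0.677, -0.001, 0.001]
contact_force: [-0.1, -0.6, 0.5]
gripper_width: 0.162
```

```bash
python3 - <<'E'
from h import *
st();snap('wrist','w14');snap('scene','s14');crop('s14','s14a',180,70,380,220,4)
r1=ori(1.489,0)
s=plan([.5646,.2966,.18],r1,6,0)
s=plan([.5646,.2966,.096],r1,6,0,start=s)
E
```

```text
t 24.85 p [0.564  0.2957 0.2793] z [-0.001 -0.003 -1.   ] y [ 0.997 -0.082 -0.   ] F [-0.1 -0.6  0.5] g 0.162 q [ 0.73  0.43  0.48  0.   -1.62  2.33]
[[[0.0,0.0,0.017],[0.0,0.0,0.0],0],
[[0.001,0.0,0.016],[0.0,0.001,0.0],0],
[[0.0,0.0,0.017],[0.0,0.0,-0.001],0],
[[0.0,0.0,0.017],[0.001,0.0,0.0],0],
[[0.0,0.0,0.017],[0.0,0.001,0.0],0],
[[0.001,0.0,0.016],[0.0,0.0,0.0],0]]
end [0.5644 0.2971 0.1803] step 0.016 0.0
[[[0.0,0.0,0.014],[0.0,0.0,0.0],0],
[[0.0,0.0,0.014],[0.0,0.0,0.0],0],
[[0.0,0.0,0.014],[0.0,0.0,0.0],0],
[[0.0,0.0,0.014],[0.0,0.0,0.0],0],
[[0.0,0.0,0.014],[0.0,0.0,0.0],0],
[[0.0,0.0,0.014],[0.0,0.0,0.0],0]]
end [0.5644 0.2971 0.0963] step 0.014 0.0
```

View pics/w14.png

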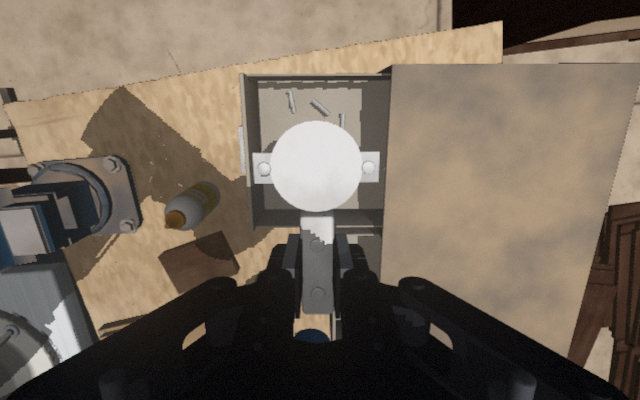

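View pics/s14a.png

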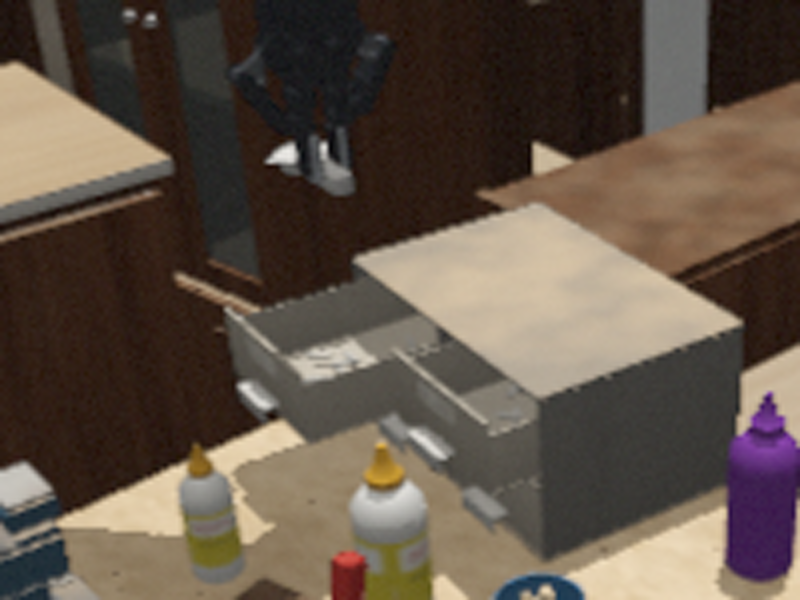

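```bash
python3 - <<'E'
from h import *
def ray(u,v,zz,f='w14'):
    a=w(f,u,v,0.2);b=w(f,u,v,.4);t=(zz-a[2])/(b[2]-a[2]);return (a+t*(b-a)).round(4)
for n,u,v,z in[('front top outer',241,150,.147),('front top inner',247,150,.147),('floor front edge',259,150,.083),('left wall top',320,77,.135),('left wall outer top L',245,75,.147),('right wall top inner',300,211,.135),('right wall outer',300,228,.135),('floor L',300,82,.083),('right front corner',250,228,.147),('cab edge',385,150,.155),('cab edge2',391,68,.155)]:print(n,ray(u,v,z),w('w14',u,v))
crop('w14','w14a',220,50,420,260,3.5)
E
```

```text
front top outer [0.5013 0.3315 0.147 ] [0.4888 0.3257 0.0977]
front top inner [0.5065 0.3311 0.147 ] [0.5063 0.331  0.1462]
floor front edge [0.5044 0.3224 0.083 ] [0.5071 0.3241 0.0969]
left wall top [0.575  0.3866 0.135 ] [0.5752 0.3876 0.1224]
left wall outer top L [0.5136 0.3921 0.147 ] [0.5121 0.3929 0.1399]
right wall top inner [0.5462 0.2672 0.135 ] [0.5427 0.2531 0.0932]
right wall outer [0.5446 0.2497 0.135 ] [0.5583 0.3103 0.2869]
floor L [0.5551 0.3876 0.083 ] [0.5551 0.3877 0.0827]
right front corner [0.4989 0.2582 0.147 ] [0.4985 0.2577 0.1457]
cab edge [0.6251 0.3226 0.155 ] [0.64   0.3114 0.0829]
cab edge2 [0.6312 0.3872 0.155 ] [0.6323 0.3876 0.15  ]
```

View pics/w14a.png

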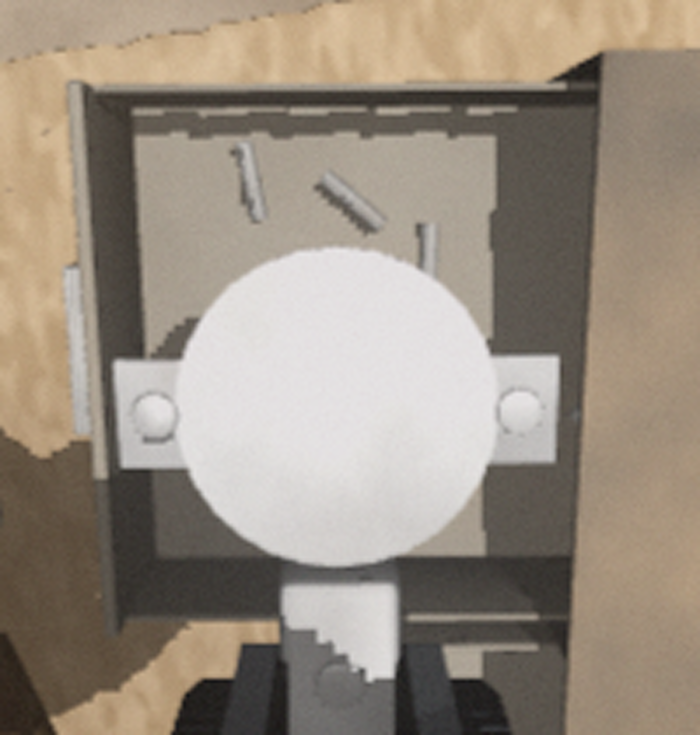

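The wrist view shows the drawer clearly, with its front wall at column 243 and the cabinet edge at column 388. Its mid-line is at about y=0.324, so I'm aiming 5 mm further left and lowering the hinge.

Call:
arm_command(
  plan=[
    [[0.001,0,0.017],[0,0,0],0],
    [[0.001,0,0.016],[0,0,0],0],
    [[0.001,0,0.017],[0,0,0],0],
    [[0.001,0,0.017],[0,0,0],0],
    [[0.001,0,0.017],[0,0,0],0],
    [[0,0,0.016],[0,0,0],0],
    [[0,0,0.014],[0,0,0],0],
    [[0,0,0.014],[0,0,0],0],
    [[0,0,0.014],[0,0,0],0],
    [[0,0,0.014],[0,0,0],0],
    [[0,0,0.014],[0,0,0],0],
    [[0,0,0.008],[0,0,0],0],
    [[0,0,0],[0,0,0],0],
  ],
)

```text
clock: 26.58
ee_pos: [0.5648, 0.3006, 0.102]
tool_rot: [0.735, 0.678, -0.001, 0.001]
contact_force: [0.1, 1.0, 0.3]
gripper_width: 0.165
```

```bash
python3 - <<'E'
from h import *
st();snap('wrist','w15');snap('scene','s15');crop('s15','s15a',200,90,340,200,5)
E
```

```text
t 26.57 p [0.5648 0.3006 0.102 ] z [ 0.    -0.002 -1.   ] y [ 0.997 -0.082  0.001] F [0.1 1.  0.3] g 0.165 q [ 0.73  0.49  0.13  0.   -1.21  2.32]
```

View pics/w15.png

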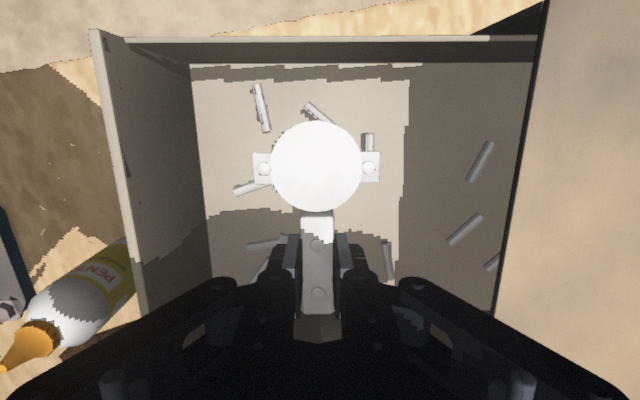

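View pics/s15a.png

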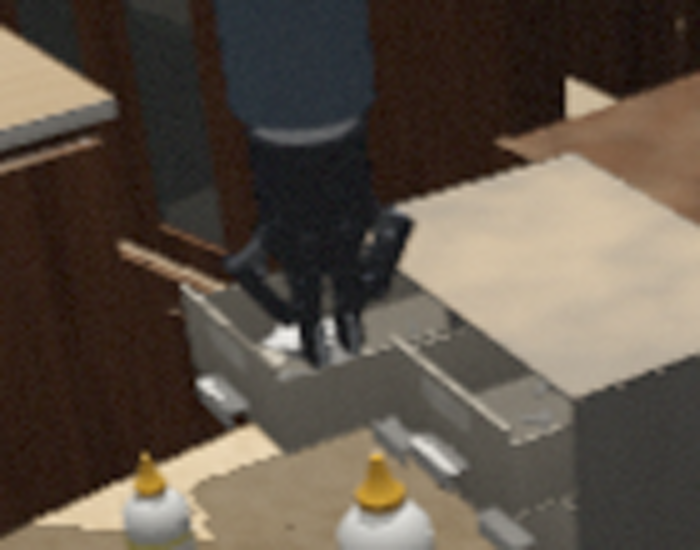

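Call:
arm_command(
  plan=[
    [[0,0,0.005],[0,0,0],0],
    [[0,0,0.003],[0,0,0],0],
    [[0,0,0.002],[0,0,0],0],
    [[0,0,0],[0,0,0],0],
  ],
)

```text
clock: 27.18
ee_pos: [0.5649, 0.3007, 0.0925]
tool_rot: [0.736, 0.678, -0.0, 0.001]
contact_force: [-0.3, -0.2, -0.8]
gripper_width: 0.162
```

Call:
arm_command(
  plan=[
    [[0,0,0.0015],[0,0,0],0],
    [[0,0,0],[0,0,0],0],
  ],
)

```text
clock: 27.42
ee_pos: [0.565, 0.3007, 0.0911]
tool_rot: [0.735, 0.678, -0.0, 0.001]
contact_force: [0.5, -0.1, -0.4]
gripper_width: 0.161
```

Call:
arm_command(
  plan=[
    [[0,0,0.001],[0,0,0],0],
    [[0,0,0],[0,0,0],0.2],
    [[0,0,0],[0,0,0],0.25],
    [[0,0,0],[0,0,0],0.35],
    [[0,0,0],[0,0,0],0.4],
    [[0,0,0],[0,0,0],0.4],
    [[0,0,-0.01],[0,0,0],0.4],
    [[0,0,-0.02],[0,0,0],0.4],
    [[0,0,-0.03],[0,0,0],0.4],
    [[0,0,-0.04],[0,0,0],0.4],
    [[0,0,-0.04],[0,0,0],0.4],
    [[0,0,-0.04],[0,0,0],0.4],
    [[0,0,0],[0,0,0],0.4],
  ],
)

```text
clock: 29.05
ee_pos: [0.5662, 0.3016, 0.2754]
tool_rot: [0.736, 0.677, 0.004, 0.002]
contact_force: [-0.0, -0.1, -0.1]
gripper_width: 0.398
```

```bash
python3 - <<'E'
from h import *
st();snap('wrist','w16')
E
```

```text
t 29.05 p [0.5662 0.3016 0.2754] z [ 0.009  0.003 -1.   ] y [ 0.997 -0.082  0.009] F [-0.  -0.1 -0.1] g 0.398 q [ 0.73  0.43  0.47  0.   -1.6   2.33]
```

View pics/w16.png

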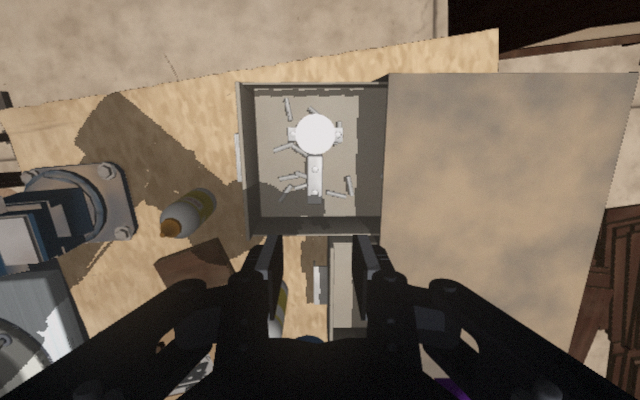

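```bash
python3 - <<'E'
from h import *
from fk import *
o=telemetry.get_obs();i=eyes.camera_info('wrist');c=np.linalg.inv(np.array(i['world_to_cam']))
print('cam in tool',R.from_quat(o['tool_rot']).inv().apply(c[:3,3]-o['ee_pos']).round(3),'cam z in tool',R.from_quat(o['tool_rot']).inv().apply(c[:3,2]).round(3))
z=np.load('pics/w16.npz');v,u=np.mgrid[:400,:640];fx,fy,cx,cy=z['K'];d=z['d']
P=(np.stack([(u-cx)/fx*d,(v-cy)/fy*d,d,np.ones_like(d)],-1)@np.linalg.inv(z['T']).T)[...,:3]
T=R.from_quat(o['tool_rot']).inv().apply(P.reshape(-1,3)-o['ee_pos']).reshape(400,640,3)
for s in((270,270),(265,250),(230,300),(300,360),(180,300)):print(s,T[s[1],s[0]].round(3))
g=(T[...,2]<.02)&(d>0)
print('gripper max x vs z:',[(zz,T[g&(T[...,2]>zz)&(T[...,2]<zz+.02)][:,0].max().round(3) if (g&(T[...,2]>zz)&(T[...,2]<zz+.02)).any() else None) for zz in np.arange(-.12,.02,.02).round(2)])
for n,uu,vv in[('cup',318,133),('arm',315,182)]:print(n,P[vv,uu].round(4))
k,_=fit()
for f in(1,-1):
  for x in(.46,.61):print(f,ik(np.array([x,.323-.082*(x-.505),.118]),ori(-.082,0,f),k,[o['q'],[.9,.4,0,0,-1.2,.6]]))
E
```

```text
cam in tool [ 0.068  0.001 -0.142] cam z in tool [-0.274  0.002  0.962]
(270, 270) [ 0.01  -0.016 -0.04 ]
(265, 250) [ 0.01  -0.02  -0.023]
(230, 300) [ 0.01  -0.025 -0.06 ]
(300, 360) [ 0.009 -0.003 -0.083]
(180, 300) [ 0.01  -0.041 -0.06 ]
gripper max x vs z: [(np.float64(-0.12), np.float64(0.02)), (np.float64(-0.1), np.float64(0.02)), (np.float64(-0.08), np.float64(0.017)), (np.float64(-0.06), np.float64(0.013)), (np.float64(-0.04), np.float64(0.01)), (np.float64(-0.02), np.float64(0.01)), (np.float64(0.0), None)]
cup [0.5733 0.3435 0.0937]
arm [0.5662 0.294  0.0989]
1 (np.float64(1.024984369320531), array([ 8.94777468e-01,  3.41981130e-01, -6.50156307e-02, -1.66652491e-09,
       -1.16379957e+00,  5.94018860e-01]))
1 (np.float64(1.1944556750260218), array([ 7.02856496e-01,  5.72615382e-01,  3.05544325e-01,  3.10319618e-11,
       -1.30372527e+00,  7.85939830e-01]))
-1 None
-1 None
```

The hinge lies flat in the drawer and released (arm top measured at z≈0.099, centre about y=0.294). Next I'll turn the tool and go round in front of the drawer.

```bash
python3 - <<'E'
from h import *
s=plan([.455,.327,.245],ori(-.082,0),17,0)
E
```

```text
[[[0.001,-0.007,0.002],[0.0,0.0,0.092],0],
[[0.0,-0.006,0.001],[0.0,-0.001,0.093],0],
[[0.0,-0.007,0.002],[0.0,0.0,0.092],0],
[[-0.001,-0.007,0.001],[0.001,0.0,0.093],0],
[[-0.001,-0.006,0.002],[0.0,-0.001,0.092],0],
[[-0.002,-0.006,0.002],[0.0,0.0,0.092],0],
[[-0.003,-0.006,0.001],[0.0,0.0,0.093],0],
[[-0.003,-0.006,0.002],[0.0,0.0,0.092],0],
[[-0.004,-0.006,0.001],[0.0,-0.001,0.093],0],
[[-0.004,-0.005,0.002],[0.0,0.0,0.092],0],
[[-0.005,-0.005,0.002],[0.001,0.0,0.092],0],
[[-0.005,-0.004,0.001],[0.0,-0.001,0.093],0],
[[-0.005,-0.004,0.002],[0.0,0.0,0.092],0],
[[-0.006,-0.003,0.002],[0.0,0.0,0.093],0],
[[-0.006,-0.003,0.001],[0.0,-0.001,0.092],0],
[[-0.007,-0.002,0.002],[0.0,0.0,0.092],0],
[[-0.006,-0.002,0.001],[0.001,0.0,0.093],0]]
end [0.4551 0.3275 0.2454] step 0.0064 0.093
```

Call:
arm_command(
  plan=[
    [[0.001,-0.007,0.002],[0,0,0.092],0],
    [[0,-0.006,0.001],[0,0,0.093],0],
    [[0,-0.007,0.002],[0,0,0.092],0],
    [[-0.001,-0.007,0.001],[0,0,0.093],0],
    [[-0.001,-0.006,0.002],[0,0,0.092],0],
    [[-0.002,-0.006,0.002],[0,0,0.092],0],
    [[-0.003,-0.006,0.001],[0,0,0.093],0],
    [[-0.003,-0.006,0.002],[0,0,0.092],0],
    [[-0.004,-0.006,0.001],[0,0,0.093],0],
    [[-0.004,-0.005,0.002],[0,0,0.092],0],
    [[-0.005,-0.005,0.002],[0,0,0.092],0],
    [[-0.005,-0.004,0.001],[0,0,0.093],0],
    [[-0.005,-0.004,0.002],[0,0,0.092],0],
    [[-0.006,-0.003,0.002],[0,0,0.093],0],
    [[-0.006,-0.003,0.001],[0,0,0.092],0],
    [[-0.007,-0.002,0.002],[0,0,0.092],0],
    [[-0.006,-0.002,0.001],[0,0,0.093],0],
    [[0,0,0],[0,0,0],0],
  ],
)

```text
clock: 31.35
ee_pos: [0.4538, 0.3268, 0.2424]
tool_rot: [0.999, -0.04, 0.0, 0.001]
contact_force: [0.3, 0.0, -0.2]
gripper_width: -0.001
```

```bash
python3 - <<'E'
from h import *
st();snap('wrist','w17');snap('scene','s17');crop('s17','s17a',180,70,380,220,4)
s=plan([.455,.327,.12],ori(-.082,0),6,0)
E
```

```text
t 31.35 p [0.4538 0.3268 0.2424] z [ 0.    -0.003 -1.   ] y [-0.081 -0.997  0.003] F [ 0.3  0.  -0.2] g -0.001 q [ 0.91  0.27  0.16  0.   -1.46  0.58]
[[[0.0,0.0,0.02],[0.0,0.0,0.0],0],
[[0.0,0.0,0.021],[0.001,0.0,0.001],0],
[[0.0,0.0,0.02],[0.0,-0.001,0.0],0],
[[0.0,0.0,0.021],[0.0,0.0,0.0],0],
[[0.0,0.0,0.02],[0.001,0.0,0.0],0],
[[0.001,0.0,0.021],[0.0,0.0,0.001],0]]
end [0.4554 0.3266 0.1197] step 0.021 0.001
```

View pics/w17.png

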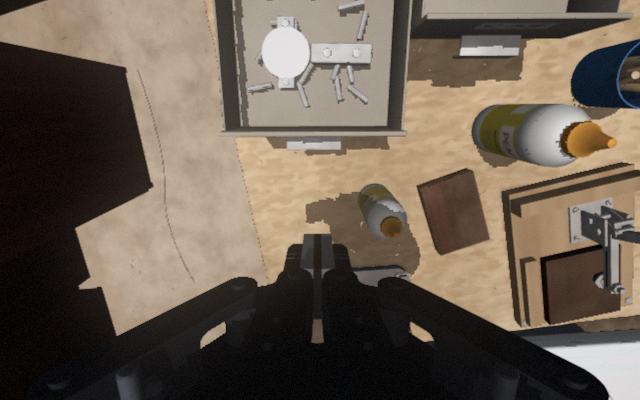

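View pics/s17a.png

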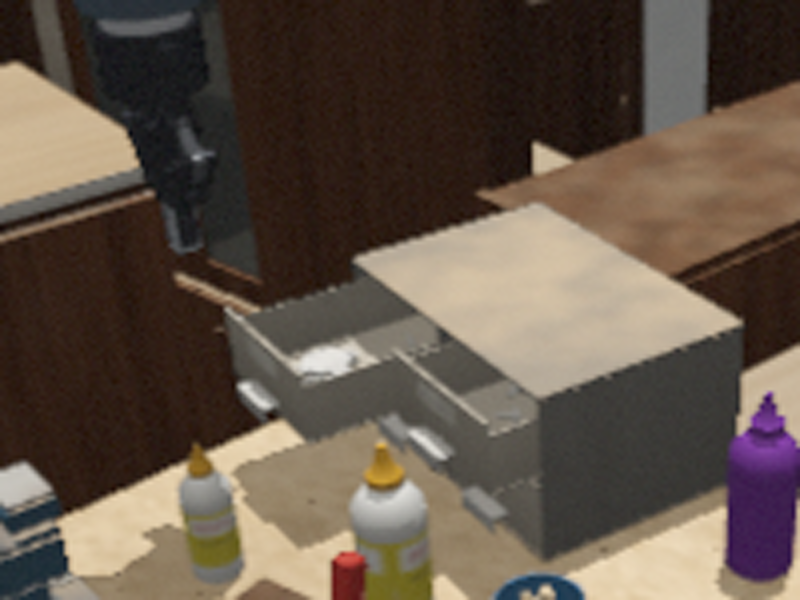

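Call:
arm_command(
  plan=[
    [[0,0,0.02],[0,0,0],0],
    [[0,0,0.021],[0,0,0],0],
    [[0,0,0.02],[0,0,0],0],
    [[0,0,0.021],[0,0,0],0],
    [[0,0,0.02],[0,0,0],0],
    [[0,0,0.02],[0,0,0],0],
    [[0.01,0,0],[0,0,0],0],
    [[0.01,0,0],[0,0,0],0],
    [[0.006,0,0],[0,0,0],0],
    [[0.006,0,0],[0,0,0],0],
    [[0,0,0],[0,0,0],0],
  ],
)

```text
clock: 32.83
ee_pos: [0.487, 0.3242, 0.1212]
tool_rot: [0.999, -0.041, 0.001, 0.001]
contact_force: [0.2, 0.2, -0.4]
gripper_width: 0.003
```

Call:
arm_command(
  plan=[
    [[0.005,0,0],[0,0,0],0],
    [[0.005,0,0],[0,0,0],0],
    [[0.006,0,0],[0,0,0],0],
    [[0.008,0,0],[0,0,0],0],
    [[0.008,0,0],[0,0,0],0],
    [[0.008,0,0],[0,0,0],0],
    [[0.008,0,0],[0,0,0],0],
    [[0,0,0],[0,0,0],0],
  ],
)

```text
clock: 33.83
ee_pos: [0.535, 0.32, 0.1209]
tool_rot: [0.999, -0.041, 0.001, 0.001]
contact_force: [-0.1, -0.2, -0.4]
gripper_width: 0.001
```

```bash
python3 - <<'E'
from h import *
st();snap('wrist','w18');snap('scene','s18');crop('s18','s18a',180,70,380,220,4)
E
```

```text
t 33.83 p [0.535  0.32   0.1209] z [ 0.001 -0.002 -1.   ] y [-0.083 -0.997  0.002] F [-0.1 -0.2 -0.4] g 0.001 q [ 0.79  0.45  0.11  0.   -1.23  0.7 ]
```

View pics/w18.png

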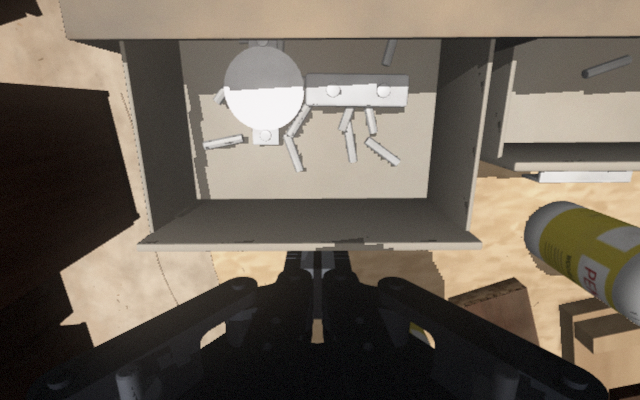

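View pics/s18a.png

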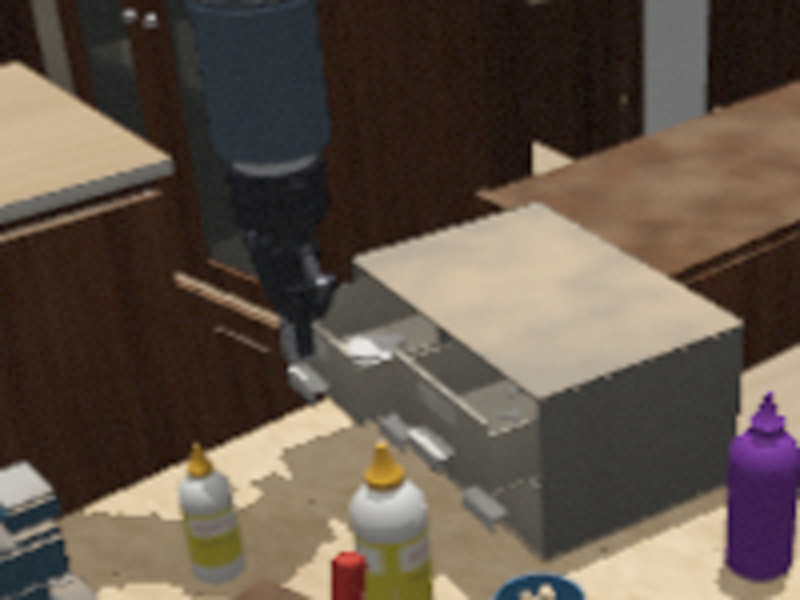

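The drawer moves with the fingers and the hinge sits still inside. I'm carrying on.

Call:
arm_command(
  plan=[
    [[0.005,0,0],[0,0,0],0],
    [[0.008,0,0],[0,0,0],0],
    [[0.008,0,0],[0,0,0],0],
    [[0.008,0,0],[0,0,0],0],
    [[0.008,0,0],[0,0,0],0],
    [[0.008,0,0],[0,0,0],0],
    [[0.006,0,0],[0,0,0],0],
    [[0.004,0,0],[0,0,0],0],
    [[0,0,0],[0,0,0],0],
  ],
)

```text
clock: 35.05
ee_pos: [0.5895, 0.3156, 0.1211]
tool_rot: [0.999, -0.041, 0.001, 0.001]
contact_force: [0.6, 0.3, 0.2]
gripper_width: 0.004
```

Call:
arm_command(
  plan=[
    [[0.003,0,0],[0,0,0],0],
    [[0.003,0,0],[0,0,0],0],
    [[0,0,0],[0,0,0],0],
  ],
)

```text
clock: 35.42
ee_pos: [0.5954, 0.3152, 0.1212]
tool_rot: [0.999, -0.041, 0.001, 0.001]
contact_force: [-0.4, -0.4, 0.0]
gripper_width: 0.001
```

Call:
arm_command(
  plan=[
    [[0.003,0,0],[0,0,0],0],
    [[0.003,0,0],[0,0,0],0],
    [[0,0,0],[0,0,0],0],
  ],
)

```text
clock: 35.8
ee_pos: [0.6015, 0.3147, 0.1212]
tool_rot: [0.999, -0.041, 0.001, 0.001]
contact_force: [-0.4, -0.6, -0.7]
gripper_width: 0.002
```

```bash
python3 - <<'E'
from h import *
st();snap('wrist','w19');snap('scene','s19');crop('s19','s19a',180,70,380,220,4)
E
```

```text
t 35.8 p [0.6015 0.3147 0.1212] z [ 0.002 -0.002 -1.   ] y [-0.082 -0.997  0.001] F [-0.4 -0.6 -0.7] g 0.002 q [ 0.71  0.56  0.28  0.   -1.3   0.77]
```

View pics/s19a.png

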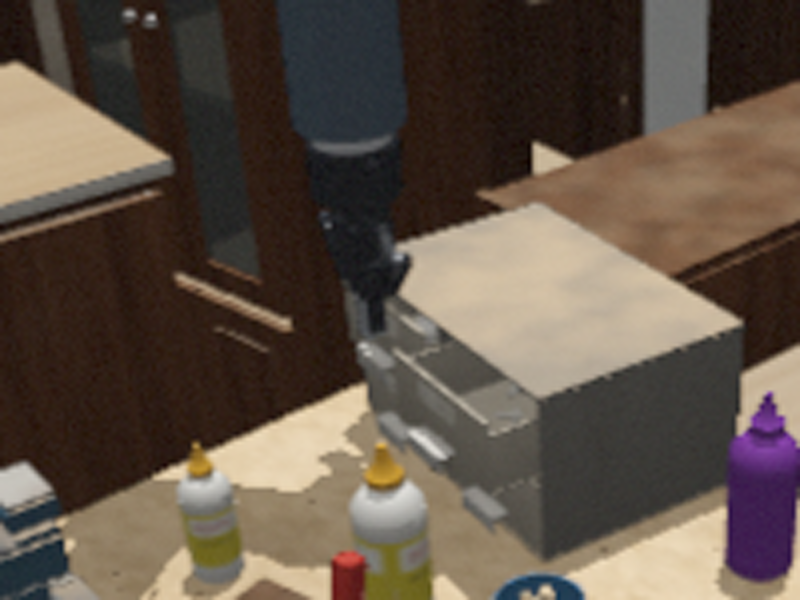

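View pics/w19.png

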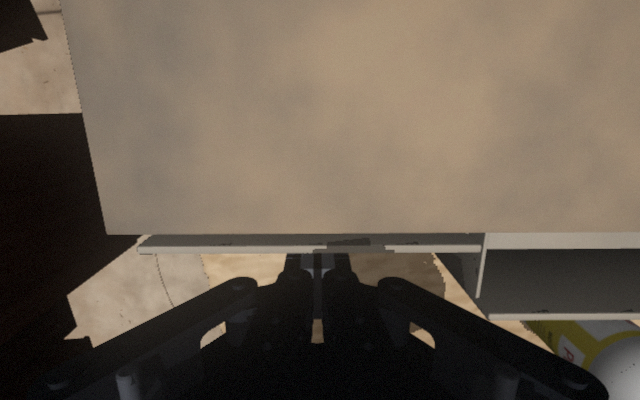

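About 1 cm is left. I'll keep nudging until it stops.

Call:
arm_command(
  plan=[
    [[0.003,0,0],[0,0,0],0],
    [[0.003,0,0],[0,0,0],0],
    [[0,0,0],[0,0,0],0],
  ],
)

```text
clock: 36.28
ee_pos: [0.6074, 0.3142, 0.1212]
tool_rot: [0.999, -0.041, 0.001, 0.001]
contact_force: [-0.2, 0.3, -0.4]
gripper_width: 0.0
```

Call:
arm_command(
  plan=[
    [[0.003,0,0],[0,0,0],0],
    [[0,0,0],[0,0,0],0],
  ],
)

```text
clock: 36.52
ee_pos: [0.6104, 0.3139, 0.1212]
tool_rot: [0.999, -0.041, 0.001, 0.001]
contact_force: [0.3, 0.6, 0.0]
gripper_width: -0.001
```

Call:
arm_command(
  plan=[
    [[0.003,0,0],[0,0,0],0],
    [[0,0,0],[0,0,0],0],
  ],
)

```text
clock: 36.78
ee_pos: [0.6126, 0.3138, 0.1211]
tool_rot: [0.999, -0.041, 0.0, 0.001]
contact_force: [-3.3, 0.6, 1.2]
gripper_width: -0.002
```

Call:
arm_command(
  plan=[
    [[0.002,0,0],[0,0,0],0],
    [[0,0,0],[0,0,0],0],
  ],
)

```text
clock: 37.02
ee_pos: [0.6126, 0.3138, 0.1211]
tool_rot: [0.999, -0.041, -0.002, 0.001]
contact_force: [-10.4, 0.5, 3.5]
gripper_width: -0.003
```

```bash
python3 - <<'E'
from h import *
st();snap('wrist','w20')
E
```

```text
t 37.02 p [0.6126 0.3138 0.1211] z [-0.003 -0.002 -1.   ] y [-0.082 -0.997  0.002] F [-10.4   0.5   3.5] g -0.003 q [ 0.7   0.58  0.32 -0.   -1.32  0.79]
```

View pics/w20.png

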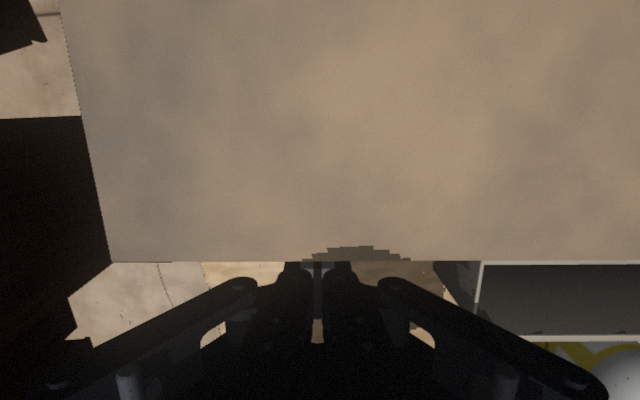

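It's at the hard stop: 10 N with no further travel, and the front is flush with the cabinet. I'm backing off.

Call:
arm_command(
  plan=[
    [[-0.003,0,0],[0,0,0],0],
    [[-0.01,0,0],[0,0,0],0],
    [[-0.02,0,0],[0,0,0],0],
    [[-0.025,0,0],[0,0,0],0],
    [[-0.025,0,0],[0,0,0],0],
    [[-0.025,0,0],[0,0,0],0],
    [[0,0,-0.03],[0,0,0],0],
    [[0,0,-0.04],[0,0,0],0],
    [[0,0,-0.04],[0,0,0],0],
    [[0,0,-0.04],[0,0,0],0],
    [[0,0,0],[0,0,0],0],
    [[0,0,0],[0,0,0],0],
  ],
)

```text
clock: 38.58
ee_pos: [0.5069, 0.3227, 0.2707]
tool_rot: [0.999, -0.041, 0.001, 0.001]
contact_force: [0.2, -1.2, -0.8]
gripper_width: -0.001
```

```bash
python3 - <<'E'
from h import *
st();snap('scene','s21');snap('top','t21');crop('s21','s21a',180,90,420,270,3.3);crop('t21','t21a',180,90,440,270,3)
E
```

```text
t 38.58 p [0.5069 0.3227 0.2707] z [ 0.001 -0.001 -1.   ] y [-0.082 -0.997  0.001] F [ 0.2 -1.2 -0.8] g -0.001 q [ 0.83  0.35  0.34  0.   -1.56  0.66]
```

View pics/s21a.png

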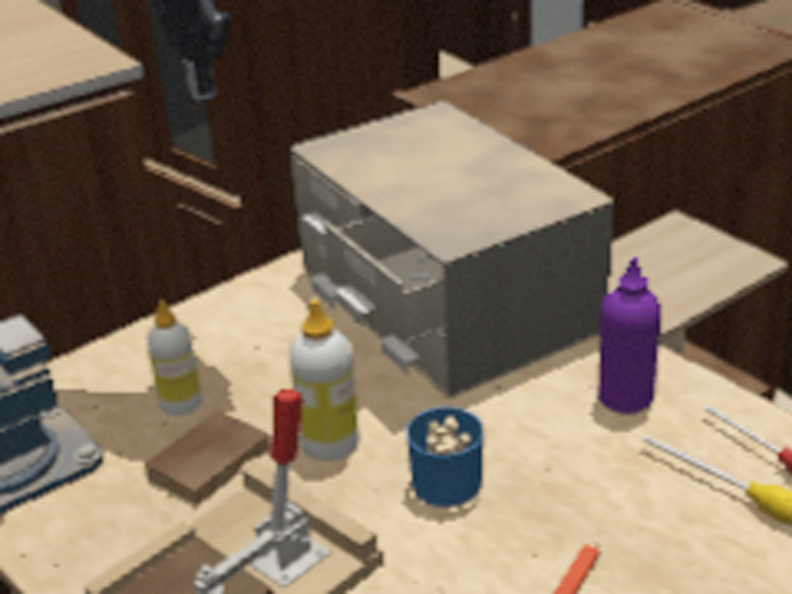

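View pics/t21a.png

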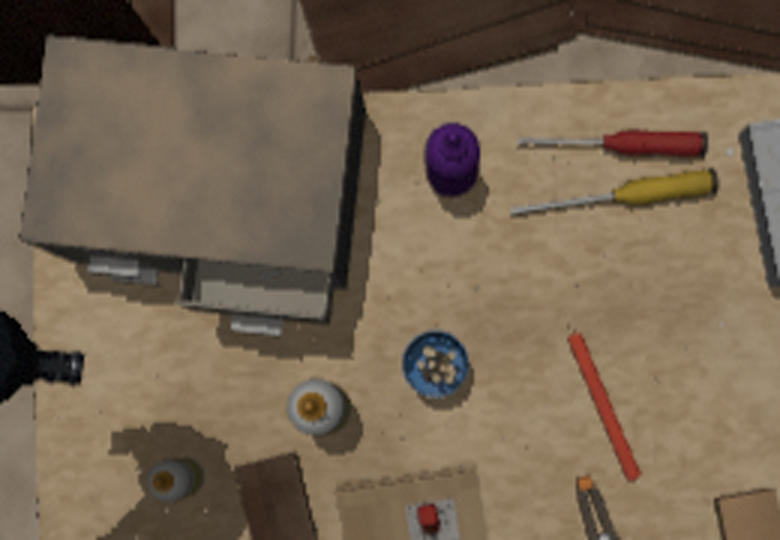

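The drawer is shut, the bottle stands beside the pot, and the pot and pencil are where they were. The arm is clear, so I'm handing in.

```bash
python3 -c "
from h import *
def ray(u,v,zz,f='t21'):
    a=w(f,u,v,0.5);b=w(f,u,v,1.0);t=(zz-a[2])/(b[2]-a[2]);return (a+t*(b-a)).round(4)
print('bottle',ray(180+312/3,90+405/3,.155),'pot',ray(180+436/3,90+365/3,.062))
print(arm.sign_off())"
```

```text
bottle [0.4798 0.1083 0.155 ] pot [ 0.5245 -0.0061  0.062 ]
the job is handed in; nothing more can be done
None
```

The job is done and handed in at about 38.6 s on the robot's clock (limit 67 s). The hand-in reports no verdict.

- **Bottle:** I lifted it out with a tilted side grasp and stood it upright beside the pot. Its axis is about 0.12 m from the pot's (limit 0.17 m), and it was still standing upright in the last pictures.
- **Hinge:** I laid the mid-bench hinge flat across the drawer and let go. The wrist camera showed it released and inside both before and during the push. Once the drawer was shut it could no longer be seen.
- **Drawer:** I pushed it at no more than about 0.07 m/s. It ran free until the hard stop, where the force rose to about 10 N with no more travel. After I backed off, the scene and top views still showed it shut.
- **Bystanders:** The pot measured within 1 mm of where it started. The pencil looked unmoved, though I did not measure it again at the end. The arm was clear of everything, with about zero force.

**One check disagreed:** my first approach angle to the bottle ran joint 4 into its range limit at 1.71, and the arm stopped short of the pose without touching anything. I worked out the arm's geometry from the joint readings and came in from another angle. Also, the first top-camera positions of the bottle, hinge and drawer mid-line were 3–5 mm off what the wrist camera measured; I used the wrist camera's values.

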